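# Load and close the bench shaker

## Task

Get the bench shaker ready to run. Take the dust plug out of the chuck and put it in the square steel dish, stand the slim steel sample cylinder in the chuck and turn the chuck's sleeve clockwise (seen from above) until its three jaws grip the cylinder firmly, and stand every squat capped sample pot on the bench upright in a pocket of the shaker's tray, one to a pocket. Only when all that is done, push the splash guard's door fully shut so that it snaps past its catch; do not push the other things on the bench about or topple them.

Things in the scene. Friction and masses are not known exactly. Their poses are not given: they have to be found in the camera images.
- shaker: White bench shaker, fixed, 240 (x) x 262 (y) x 45 mm, with a splash guard of clear panels 5 mm thick around its deck, open at the top, the guard's upper edge 130 mm above the bench. Origin on the bench under the deck; own x and y axes along the sides (yaw differs from start to start by up to 0.12 rad). Inner faces of the guard: x = -110 and +110 mm, y = -110 and +127 mm. The door is in the -y side; a pot tray runs along the +y side; the chuck stands between.
- chuck_seat (a point): Centre of the chuck's bore floor, 60 mm above the bench, axes as the shaker's; the chuck's axis is vertical through it. The cylinder and the plug stand on this floor. Shaker frame: (10, -30, 60) mm. The bore is open at the top, 28 mm wide between the three open jaws, whose tops are 28 mm above this floor.
- sleeve_top (a point): Centre of the upper rim of the chuck's steel sleeve, 85 mm above the bench. The sleeve is a knurled, twelve-sided ring, 48 mm across, 35 mm high (50 to 85 mm above the bench), gripped from outside; nothing else is within 60 mm of the chuck's axis at that height. The jaws stand 3 mm and a seated cylinder 33 mm above this point.
- sleeve (a joint): Turn of the sleeve in rad, clockwise from above, 0 = jaws fully open, at most 3.2. Each rad moves the three jaws 2.2 mm inward; they meet the cylinder at about 2.5, from where the sleeve grows stiffer (0.6 N m per rad). Before that it takes 0.2 N m and stays where it is left. Turned to 2.9 or more on the cylinder and let go, it settles between 2.75 and 2.9 and holds its grip.
- jaw0: One of the three steel jaws, 9 mm wide, at 120 degrees from one another inside the sleeve; origin on the chuck's axis at the bore floor, its x axis points from the axis out to the jaw. It moves by the sleeve only.
- jaw1: Second jaw, as jaw0.
- jaw2: Third jaw, as jaw0.
- cylinder: Steel sample cylinder, 18 mm in diameter, 58 mm high, 110 g, standing on the bench; origin at the centre of its foot, z up along its axis. When seated its origin is at chuck_seat and it stands 33 mm out of the sleeve.
- plug: Grey plastic dust plug standing loosely in the chuck at the start: stem 14 mm in diameter and 28 mm long, above it a head 20 mm in diameter and 17 mm high, which is clear above the jaws. Origin at the centre of the stem's foot, z along its axis to the head. 20 g.
- dish: Square steel dish, fixed, 100 x 100 mm, 18 mm high, walls 3 mm, floor 3 mm; origin at the centre of its underside. The plug may lie or stand in it.
- tray_in (a point): Centre of the floor of the aluminium pot tray, 50 mm above the bench, axes as the shaker's. The tray is a row of four pockets along x, each 46 mm (x) x 46 mm (y), centres at x = -73, -24, +24 and +73 mm from this point, y = 0; walls 3 mm thick rise 15 mm above the floor.
- pot0: Squat capped sample pot, upright, 38 mm in diameter, 30 mm high, 50 g, clear glass below a white cap; origin at the centre of its foot, z up. Some pots are absent.
- pot1: Squat capped sample pot, upright, 38 mm in diameter, 30 mm high, 50 g, clear glass below a white cap; origin at the centre of its foot, z up. Some pots are absent.
- pot2: Squat capped sample pot, upright, 38 mm in diameter, 30 mm high, 50 g, clear glass below a white cap; origin at the centre of its foot, z up. Some pots are absent.
- pot3: Squat capped sample pot, upright, 38 mm in diameter, 30 mm high, 50 g, clear glass below a white cap; origin at the centre of its foot, z up. Some pots are absent.
- door (a joint): Opening angle of the clear splash door in rad: 0 = shut, 1.6 = wide open; it opens outward, away from the shaker to its -y side. It stays where it is left. About 0.09 rad from shut its edge meets a spring roller catch, a round upright pin on the shaker that stands 12 mm out beside the shut door's free edge, and must be pushed past it (up to 6 N at the edge, 10 N at 90 mm from the hinge); within 0.04 rad it snaps to 0.
- door_hinge (a point): Point on the door's vertical hinge at mid height, 89 mm above the bench; shaker frame (-112.5, -112.5, 89) mm, the corner nearest the robot. The point's x axis points along the door to its free edge and turns with it; its -y axis is the outer face's normal. Door: 150 mm wide, 78 mm high (50 to 128 mm above the bench), 5 mm thick.
- door_edge (a point): Point at the door's free edge, mid height, 150 mm from the hinge.
- jar: Bystander: white-capped jar, 44 mm in diameter, 55 mm high; origin under its centre. Leave alone.
- beaker: Bystander: glass beaker, 56 mm in diameter, 70 mm high; origin under its centre. Leave alone.
- reagent: Bystander: large blue-capped bottle, 70 mm in diameter, 160 mm high; origin under its centre. Leave alone.
- reagent2: Bystander: amber bottle, 60 mm in diameter, 130 mm high; origin under its centre. Leave alone.
Things that resemble listed ones, but are neither listed nor needed, are in the scene too. There is more than one size of the dish; the one meant has the size given above.

How it is judged:
By the outcome, as a careful person would: the job done as asked, in the order asked, and still so for the second after the job is handed in, with the robot touching nothing.
Of pot0, pot1, pot2, pot3 only 2 to 4 are there at a start; the rules pass over those that are not, and their reading is None.
At some moment in a run one of pot0, pot1, pot2, pot3 may be knocked a few centimetres aside while the robot is not near it.
It also fails if it takes over 210 s, if anything falls off the work surface, if the arm or the gripper's body presses on something with over 40 N, if the wrist force passes 120 N, or if a joint passes its speed limit or range.

## Robot

A 6-joint arm with a two-finger parallel gripper is mounted at the origin on the work surface. World frame = base frame: x ahead of the robot, y to its left, z up, the work surface at z = 0. Lengths are in m, angles in rad, forces in N, time in s.
With the tool pointing down it reaches from about 0.3 to 0.875 m from the base axis. Payload 6.4 kg.
Tool frame: the origin (TCP) lies on the mounting face of the last link; the fingertips stand 173 mm ahead of it and the grasp point (between the pads) lies 155 mm ahead of it (ctrl.grip_point_offset is the distance from the TCP to the grasp point, in m); z points along the fingers, y is the line along which they close (so a half turn about z gives the same grasp; the last joint's range is limited). The gripper opens to 85 mm and grips with 20 to 120 N. Pads are 22 mm wide; open, the fingers measure 114 mm over their backs; the gripper's body (76 mm by 85 mm) begins 54 mm behind the grasp point. The pads swing forward as they close: fully open they stand 13 mm farther back than shut.
Start: joints at [1.031, 0.181, 1.607, -0, 1.354, -0.206], TCP at [0.188, 0.543, 0.405] pointing down, gripper open.
Joint ranges: [-2.99, 2.99], [-0.89, 2.07], [0.3, 2.58], [-1.14, 4.28], [0, 2.63], [-3.12, 3.12]. Speed limits (rad/s): [2.57, 2.57, 3.01, 3.14, 3.14, 3.14].

## Interface

Orientations are given as a unit quaternion [w, x, y, z].
In Python, from bench import status, imaging, ctrl, models gives the robot as it stands.
- The arm moves only by the tool send_rows, never from a script. Its argument "commands" is a list that holds one entry, the list of rows, each a list of 6 numbers: the shift along the tool's x, y, z normalised to -1 to 1, where 1 is 3 cm, then the turn, a rotation vector about the tool's x, y, z normalised to -1 to 1, where 1 is 0.1 rad. A call has 1 to 8 rows; each row shifts and turns the commanded pose from where the row before left it, along the tool's axes as they then stand; what a row does not reach is not made up. A row lasts 1/12 s, in which the tool goes at most 41.7 mm and 7.16 degrees, less where a joint would pass 70% of its speed; a pose out of reach is approached as far as the arm can. A call with a number of a shift or a turn outside -1 to 1 is refused whole. A call with a gripper value outside its range is refused whole. "jaw" is the opening, from 0 (shut) to 1 (fully open), set as the call begins (left out, the last holds). The fingers move at their own pace and stop on an object; the grip force is fixed at half the most. Time passes only in rows, so rows that do not move let the fingers close. It gives the time, the measured TCP pose, the force, the opening and the grip force at its end, in the units of the state.
- status.get_obs(): the state, without advancing time (a new reading comes with each control period).
- imaging.camera(name): name is "scene" or "top" or "wrist"; returns a dict with "image" (400x640x3 uint8, blue, green, red), "depth" (400x640 float32, m along the optical axis (not along the pixel's ray), 0 where there is no reading), "mtx" (3x3 intrinsics, pixels), "pose" (4x4, takes a point from camera to world coordinates). Camera axes: x right, y down, z forward; pixel columns grow to the right and rows downward; lengths in m; the calibration is good to about 2 mm. A picture is of the moment at which its call begins.
- ctrl.hand_in(): hands the job in; it is judged then, once.
Trained networks look in a picture, given as the dict that the camera call returned (one of the last four; its "shot" number tells which), for a name from the list of things; names that differ only in an ending like _2 or _b are one class to them, and where a whole thing is asked for, a point or a joint stands for the part that bears it (a point fixed in the world has none). Each returns a list of dicts, best first, with "confidence" (0 to 1); they miss things now and then, are a little off and sometimes report something else, mostly with a low value. They report only what shows in the picture. A call takes as long as a camera call. They do not tell look-alikes from the thing itself.
- models.recognise(picture, name): "centre" ([column, row] in pixels, amid what is visible of it).
- models.regions_of(picture, name): "region" (400x640 bool, what is visible of it) and "centre" ([column, row] in pixels, amid what is visible of it).
The state is a dict: "time_s": time; "q": joint angles; "dq": joint speeds; "joint_efforts": joint torques, N m; "eef_pos": TCP position; "eef_rot": TCP orientation; "wrist_force": force on the tool from outside, world axes, zero at the start; "torque": the same for the moment, N m; "opening": opening from 0.0 (shut) to 1.0 (fully open); "grasp_force": force on a finger pad.
Only numpy, scipy, OpenCV 4.12 (cv2) and the standard library are available. Lean on these libraries where they do the work, as an engineer would, in place of code of your own. Each camera call takes 0.05 s, during which the arm holds its last target. There are 200 camera calls.

## Working session

There is one attempt and no reset: what is moved stays moved. The work goes in short steps, Python scripts to look and compute and a tool call to move; the robot and the scene stay as the last step left them, time stands still between calls to the robot, and variables do not carry over. Pictures are saved under pics/ and viewed, at most 14 in all, crops included, and the job is handed in when it is done.

Besides the shell and the picture viewer there is one more tool, called after ">>>" by a JSON object that holds its "name" and its "arguments". send_rows: Moves the arm, as the interface text tells. Its arguments: {"type":"object","properties":{"commands":{"type":"array"},"jaw":{"type":"number"}},"required":["commands"]}

```bash
ls; mkdir -p pics
cat > h.py <<'E'
import numpy as np, cv2
from bench import status, imaging, ctrl, models
def w(p,u,v,d=None):
    d=p["depth"][int(round(v)),int(round(u))] if d is None else d
    K=p["mtx"]; c=np.array([(u-K[0,2])/K[0,0]*d,(v-K[1,2])/K[1,1]*d,d,1]); return (p["pose"]@c)[:3]
def cloud(p):
    K=p["mtx"]; v,u=np.mgrid[:400,:640]; d=p["depth"]
    c=np.stack([(u-K[0,2])/K[0,0]*d,(v-K[1,2])/K[1,1]*d,d,np.ones_like(d)],-1); P=(c@p["pose"].T)[...,:3]; P[d==0]=np.nan; return P
def px(p,X):
    c=np.linalg.inv(p["pose"])@np.append(X,1); q=p["mtx"]@c[:3]; return q[:2]/q[2]
def zplane(p,u,v,z):
    K=p["mtx"]; r=p["pose"][:3,:3]@np.array([(u-K[0,2])/K[0,0],(v-K[1,2])/K[1,1],1]); o=p["pose"][:3,3]; return o+r*(z-o[2])/r[2]
E
python3 - <<'E'
from h import *
np.set_printoptions(precision=4,suppress=True)
print(status.get_obs())
for n in ["scene","top"]:
    p=imaging.camera(n); cv2.imwrite(f"pics/{n}0.png",p["image"]); print(n,p["pose"],p["mtx"])
    for k in ["shaker","cylinder","plug","dish","pot0","door","jar","beaker","reagent","reagent2","sleeve"]:
        for r in models.regions_of(p,k)[:6]:
            u,v=r["centre"]; m=r["region"]; P=cloud(p)[m]
            print(k,round(r["confidence"],2),np.round([u,v]),np.nanmedian(P,0),m.sum(), np.nanpercentile(P,98,axis=0)[2])
E
```

```text
pics
{'time_s': 0.0, 'q': array([ 1.0307,  0.1815,  1.608 ,  0.    ,  1.3538, -0.2063]), 'dq': array([ 0.0014, -0.0004, -0.0007, -0.0002,  0.0018,  0.0007]), 'joint_efforts': array([ -0.0022, -44.4854, -35.134 ,  -0.0005,   0.0089,  -0.0001]), 'eef_pos': array([0.1883, 0.543 , 0.4038]), 'eef_rot': array([-0.0003,  0.1661,  0.9861, -0.0008]), 'wrist_force': array([ 0.2262,  0.2392, -0.3571]), 'torque': array([-0.0063,  0.0225,  0.0005]), 'grasp_force': 0.0, 'opening': 0.9954012538601364}
scene [[ 0.4314  0.5907 -0.6819  1.4051]
 [ 0.9021 -0.2729  0.3343 -0.5236]
 [ 0.0114 -0.7593 -0.6506  0.9339]
 [ 0.      0.      0.      1.    ]] [[492.4018   0.     321.209 ]
 [  0.     492.4018 202.9796]
 [  0.       0.       1.    ]]
shaker 0.73 [419. 196.] [0.5746 0.1776 0.0682] 9419 0.13093026236780939
cylinder 0.54 [294. 230.] [ 0.5402 -0.181   0.0322] 126 0.06060041363210206
cylinder 0.19 [398. 269.] [ 0.807  -0.0313  0.0937] 1428 0.161304966124431
dish 0.84 [209. 242.] [ 0.4464 -0.3845  0.0047] 1222 0.02032124271666157
dish 0.64 [168. 200.] [ 0.2337 -0.4456  0.007 ] 2009 0.027906891440579687

[... 1877 characters left out ...]
9 -0.1764  0.0286] 114 0.033253403819702376
pot0 0.44 [359. 158.] [ 0.6332 -0.2142  0.0518] 191 0.05761119277529457
door 0.68 [279. 191.] [0.5154 0.0014 0.1003] 407 0.12923816481885453
jar 0.44 [290. 106.] [ 0.7685 -0.0206  0.1039] 706 0.16001235226173083
beaker 0.59 [393. 148.] [ 0.667  -0.3231  0.0353] 377 0.07104311871316456
reagent 0.85 [291. 109.] [ 0.7677 -0.0222  0.1052] 648 0.15986764174896195
reagent 0.56 [314. 105.] [ 0.7815 -0.1004  0.0841] 495 0.1305008518109258
reagent2 0.85 [291. 109.] [ 0.7677 -0.0222  0.1052] 648 0.15986764174896195
reagent2 0.56 [314. 105.] [ 0.7815 -0.1004  0.0841] 495 0.1305008518109258
sleeve 0.52 [236. 178.] [0.5803 0.1395 0.0804] 103 0.08648345162553045
```

View pics/scene0.png

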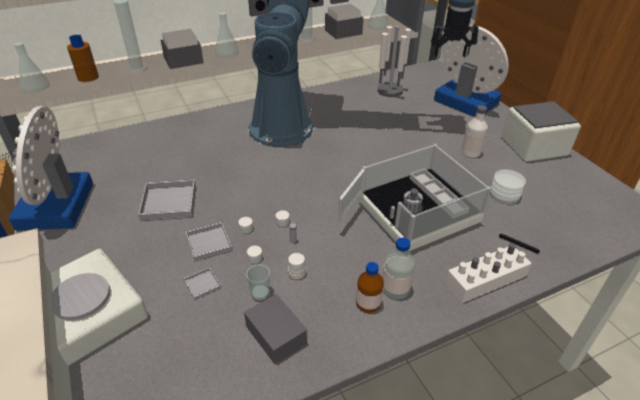

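View pics/top0.png

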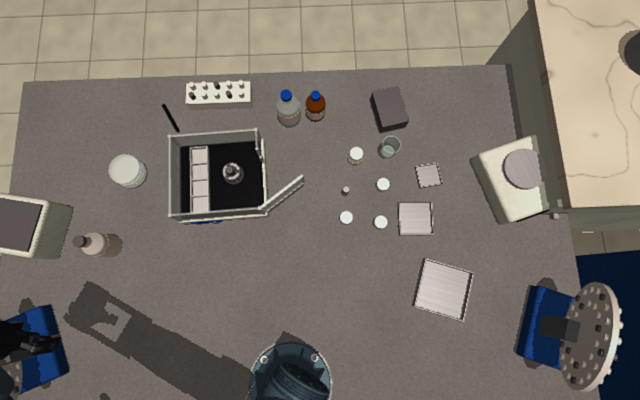

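Seen: pots at scene (283,217), (245,225), (254,254); the look-alike jar at (297,266) is taller with a bigger cap. There is one cylinder at (293,232). The dishes are large (168,200), middle (209,241) and small (202,284); the middle one measures about 34 px, or 100 mm. The plug is in the chuck at about (413,200), and the door stands open at (352,196). Next I'll measure the shaker pose and check sizes.

```bash
cat >> h.py <<'E'
from scipy.optimize import minimize
def shaker_fit(P,c0=(0.575,0.18)):
    Q=P.reshape(-1,3); Q=Q[~np.isnan(Q[:,0])]
    Q=Q[(Q[:,2]>.124)&(Q[:,2]<.135)&(abs(Q[:,0]-c0[0])<.2)&(abs(Q[:,1]-c0[1])<.2)]
    def res(a):
        c,s=np.cos(a[2]),np.sin(a[2]); d=Q[:,:2]-a[:2]; x=c*d[:,0]+s*d[:,1]; y=-s*d[:,0]+c*d[:,1]
        e=np.minimum.reduce([abs(x-.1125),abs(x+.1125),abs(y-.1295),abs(y+.1125)+(x<.04)*1.0])
        return e
    best=min((minimize(lambda a:np.minimum(res(a),.008).sum(),[c0[0],c0[1],y0],method="Nelder-Mead",options=dict(initial_simplex=[[c0[0],c0[1],y0],[c0[0]+.02,c0[1],y0],[c0[0],c0[1]-.02,y0],[c0[0],c0[1],y0+.05]])) for y0 in (-.1,-.05,0,.05,.1)),key=lambda r:r.fun)
    e=res(best.x); return best.x, best.fun/len(Q), (e<.005).sum(), len(Q)
E
python3 - <<'E'
from h import *
np.set_printoptions(precision=4,suppress=True)
for n in ["scene","top"]:
    p=imaging.camera(n); P=cloud(p); f=shaker_fit(P); print(n,f)
    im=cv2.resize(p["image"],None,fx=3,fy=3,interpolation=cv2.INTER_CUBIC)
    a=f[0]; R=np.array([[np.cos(a[2]),-np.sin(a[2])],[np.sin(a[2]),np.cos(a[2])]])
    def pt(x,y,z): return tuple(int(t) for t in px(p,np.append(R@[x,y]+a[:2],z))*3)
    for (x0,y0),(x1,y1) in [((-.11,-.11),(-.11,.127)),((-.11,.127),(.11,.127)),((.11,.127),(.11,-.11)),((.11,-.11),(-.11,-.11))]: cv2.line(im,pt(x0,y0,.13),pt(x1,y1,.13),(0,0,255),1)
    cv2.circle(im,pt(.01,-.03,.105),4,(0,255,0),1)
    u,v=pt(0,0,.1); cv2.imwrite(f"pics/{n}1.png",im[max(v-300,0):v+250,max(u-380,0):u+380])
    for k in ["dish","pot0","cylinder"]:
        for r in models.regions_of(p,k)[:3]:
            Q=P[r["region"]]; Q=Q[~np.isnan(Q[:,0])]; t=Q[Q[:,2]>np.percentile(Q[:,2],98)-.008]
            (c,s,an)=cv2.minAreaRect(t[:,:2].astype(np.float32)*1000); print(k,np.round(c,1),np.round(s,1),round(an,1),len(t))
E
```

```text
scene (array([0.5843, 0.1787, 0.0429]), np.float64(0.002391257309818505), np.int64(737), 843)
dish [ 449.3 -384.7] [100.6 107.2] 86.9 252
dish [ 580.6 -437.3] [72.  68.9] 6.9 149
dish [ 240.6 -444.1] [143.7 150.7] 71.2 365
pot0 [ 455.9 -176.1] [35.7 39. ] 68.6 121
pot0 [ 439.4 -278.3] [36.8 36.5] 1.2 120
pot0 [ 553.4 -293.8] [36.6 34.4] 9.2 137
cylinder [ 538.7 -179.7] [13.6 12.4] 38.8 21
top (array([0.5806, 0.1785, 0.0418]), np.float64(0.002406583655197185), np.int64(622), 718)
dish [ 447.2 -385.7] [101.7 100.3] 87.6 190
dish [ 237.4 -444.7] [144.7 142.7] 71.2 335
dish [591.6 148.6] [45.6 42.4] 43.1 77
pot0 [ 454.5 -177.8] [35.  36.1] 43.3 127
pot0 [590.  149.4] [15. 16.] 44.1 31
pot0 [583.9 128.6] [235.4 367.1] 2.6 845
```

View pics/top1.png

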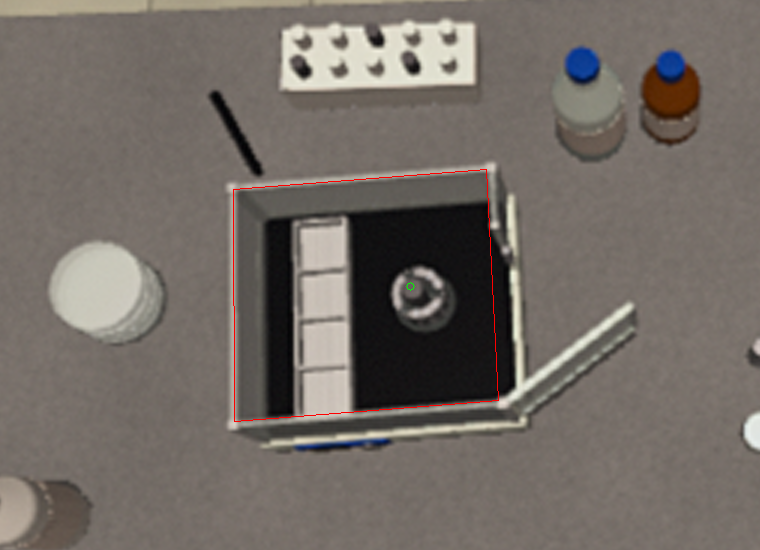

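>>> {"name": "send_rows", "arguments": {"commands": [[[0,0,0,0,0,-0.94],[0,0,0,0,0,-0.94],[0,0,0,0,0,-0.94],[0,0,0,0,0,-0.94],[-0.9,-0.95,0,0,0,0],[-0.9,-0.95,0,0,0,0],[-0.9,-0.95,0,0,0,0],[-0.9,-0.95,0,0,0,0]]], "jaw": 1}}

```text
time_s: 2.27
eef_pos: [0.3017, 0.4328, 0.4048]
eef_rot: [0.0, -0.022, 1.0, 0.0]
wrist_force: [0.8, -0.6, 1.4]
opening: 1.005
grasp_force: 0.0
```

>>> {"name": "send_rows", "arguments": {"commands": [[[-0.9,-0.95,0,0,0,0],[-0.9,-0.95,0,0,0,0],[-0.9,-0.95,0,0,0,0],[-0.9,-0.95,0,0,0,0],[-0.9,-0.95,0,0,0,0],[-0.9,-0.95,0,0,0,0],[-0.9,-0.95,0,0,0,0],[-0.9,-0.95,0,0,0,0]]]}}

```text
time_s: 2.93
eef_pos: [0.5276, 0.2136, 0.4049]
eef_rot: [0.0, -0.021, 1.0, 0.0]
wrist_force: [0.5, -0.1, -0.0]
opening: 0.997
grasp_force: 0.0
```

>>> {"name": "send_rows", "arguments": {"commands": [[[-0.7,-0.8,0,0,0,0],[-0.7,-0.8,0,0,0,0],[-0.5,-0.5,0,0,0,0],[0,0,0,0,0,0],[0,0,0,0,0,0]]]}}

```text
time_s: 3.35
eef_pos: [0.5867, 0.1537, 0.4043]
eef_rot: [-0.0, -0.02, 1.0, 0.0]
wrist_force: [-1.2, 1.3, 0.6]
opening: 0.999
grasp_force: 0.0
```

```bash
cat >> h.py <<'E'
from scipy.spatial.transform import Rotation
def go(xyz,psi=None,tip=False):
    """prints shift (units of 3cm) in tool axes to bring grasp point (or tip) to xyz, and turn about tool z (0.1rad)"""
    o=status.get_obs(); q=o["eef_rot"]; R=Rotation.from_quat(np.r_[q[1:],q[0]]).as_matrix()
    t=np.array(xyz)+np.array([0,0,.173 if tip else .155]); d=R.T@(t-o["eef_pos"])
    ps=np.arctan2(R[1,1],R[0,1]); tl=np.arccos(min(1,-R[2,2]))
    print("t",round(o["time_s"],2),"shift units",np.round(d/.03,3),"psi",round(ps,4),"tilt",round(tl,4),"turn units",None if psi is None else round((ps-psi)/.1,2),"q6",round(o["q"][5],3),"open",round(o["opening"],3))
E
python3 - <<'E'
from h import *
np.set_printoptions(precision=4,suppress=True)
go([.5925,.149,.107],1.613)
p=imaging.camera("wrist"); cv2.imwrite("pics/w0.png",p["image"]); print(p["pose"],p["mtx"][0,0])
P=cloud(p); print(shaker_fit(P))
for k in ["plug","sleeve","door","tray_in"]:
    for r in models.regions_of(p,k)[:2]:
        Q=P[r["region"]];Q=Q[~np.isnan(Q[:,0])]; z=np.percentile(Q[:,2],95);t=Q[Q[:,2]>z-.006]; print(k,r["confidence"],r["centre"],z,cv2.minAreaRect(t[:,:2].astype(np.float32)*1000),len(t))
E
```

```text
t 3.35 shift units [-0.19  -0.165  4.743] psi 1.6108 tilt 0.0007 turn units -0.02 q6 -1.55 open 0.999
[[-0.0407  0.9584  0.2825  0.5136]
 [ 0.9992  0.0386  0.0127  0.1496]
 [ 0.0013  0.2827 -0.9592  0.3743]
 [ 0.      0.      0.      1.    ]] 344.4975733746423
(array([0.5819, 0.1764, 0.0436]), np.float64(0.002582560588821854), np.int64(10238), 12148)
plug 0.93 [315.0, 190.7] 0.10674382936366994 ((591.9384155273438, 149.26513671875), (19.178462982177734, 18.799558639526367), 1.799439787864685) 455
plug 0.45 [124.1, 94.8] 0.12934561385984084 ((519.189453125, 0.6362991333007812), (8.118342399597168, 146.245361328125), 36.35514831542969) 2730
sleeve 0.81 [310.9, 172.9] 0.08687281115722503 ((592.83837890625, 148.647216796875), (47.44217300415039, 47.86978530883789), 41.0799674987793) 1009
door 0.97 [125.4, 93.4] 0.12934702672903145 ((519.2252807617188, 0.486175537109375), (8.23859691619873, 146.5295867919922), 36.35514831542969) 2764
tray_in 0.91 [355.5, 146.3] 0.1305285347171214 ((584.1287841796875, 127.355712890625), (233.75242614746094, 370.9617919921875), 2.490666389465332) 12626
```

View pics/w0.png

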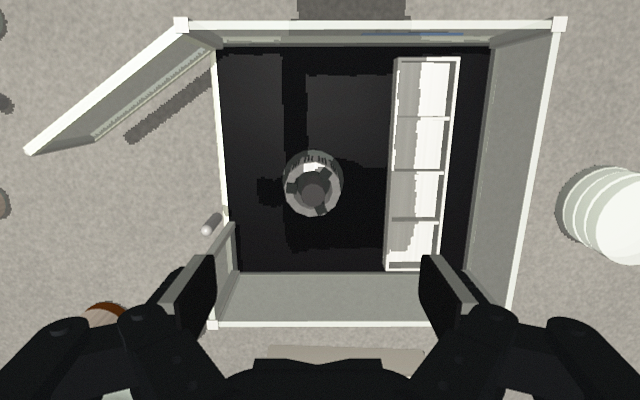

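>>> {"name": "send_rows", "arguments": {"commands": [[[-0.19,-0.17,0.67,0,0,0],[0,0,1,0,0,0],[0,0,1,0,0,0],[0,0,1,0,0,0],[0,0,0.6,0,0,0],[0,0,0.4,0,0,0],[0,0,0,0,0,0]]], "jaw": 0.6}}

```text
time_s: 4.18
eef_pos: [0.5905, 0.1505, 0.2618]
eef_rot: [-0.003, -0.022, 1.0, -0.0]
wrist_force: [-0.7, -0.2, -0.7]
opening: 0.602
grasp_force: 0.0
```

Run:
```python
from h import *
np.set_printoptions(precision=4,suppress=True)
go([.5925,.1487,.109],1.614)
p=imaging.camera("wrist"); P=cloud(p)
for k in ["plug"]:
    for r in models.regions_of(p,k)[:2]:
        Q=P[r["region"]];Q=Q[~np.isnan(Q[:,0])]; z=np.percentile(Q[:,2],95);t=Q[Q[:,2]>z-.006]; print(k,r["confidence"],r["centre"],z,cv2.minAreaRect(t[:,:2].astype(np.float32)*1000),len(t))
p=imaging.camera("scene"); P=cloud(p).reshape(-1,3)
```

```text
t 4.18 shift units [-0.062 -0.062 -0.075] psi 1.614 tilt 0.005 turn units 0.0 q6 -1.559 open 0.602
plug 0.71 [317.4, 272.2] 0.10651390964178116 ((591.76708984375, 149.35861206054688), (19.893110275268555, 18.559650421142578), 1.8737319707870483) 1735
plug 0.64 [337.4, 235.9] 0.08967487370292783 ((577.955810546875, 158.7720947265625), (9.337858200073242, 9.289976119995117), 57.79949188232422) 414
```

>>> {"name": "send_rows", "arguments": {"commands": [[[-0.05,-0.04,-0.05,0,0,0],[0,0,0,0,0,0],[0,0,0,0,0,0],[0,0,0,0,0,0],[0,0,0,0,0,0],[0,0,0,0,0,0],[0,0,0,0,0,0]]], "jaw": 0}}

```text
time_s: 4.92
eef_pos: [0.5944, 0.1487, 0.268]
eef_rot: [0.002, -0.021, 1.0, 0.0]
wrist_force: [-0.4, -0.3, 6.0]
opening: 0.199
grasp_force: 58.4
```

>>> {"name": "send_rows", "arguments": {"commands": [[[0,0,-0.3,0,0,0],[0,0,-0.7,0,0,0],[0,0,-1,0,0,0],[0,0,-1,0,0,0],[0,0,-1,0,0,0],[0,0,-0.5,0,0,0]]]}}

```text
time_s: 5.42
eef_pos: [0.5941, 0.1488, 0.4062]
eef_rot: [0.003, -0.021, 1.0, 0.0]
wrist_force: [1.5, -0.3, 0.3]
opening: 0.199
grasp_force: 58.5
```

Run:
```python
from h import *
np.set_printoptions(precision=4,suppress=True)
go([.448,-.385,.075])
for n in ["wrist","scene"]:
  p=imaging.camera(n); P=cloud(p)
  for r in models.regions_of(p,"plug")[:2]:
        Q=P[r["region"]];Q=Q[~np.isnan(Q[:,0])];print(n,r["confidence"],r["centre"],np.nanpercentile(Q[:,2],[2,98]),np.median(Q,0))
  cv2.imwrite(f"pics/{n}2.png",p["image"])
```

```text
t 5.42 shift units [  5.651 -17.571   5.841] psi 1.613 tilt 0.0057 turn units None q6 -1.561 open 0.199
wrist 0.95 [318.4, 254.5] [0.2032 0.2449] [0.5877 0.1481 0.2434]
scene 0.39 [421.4, 157.2] [0.2003 0.2286] [0.598  0.1474 0.2128]
```

View pics/scene2.png

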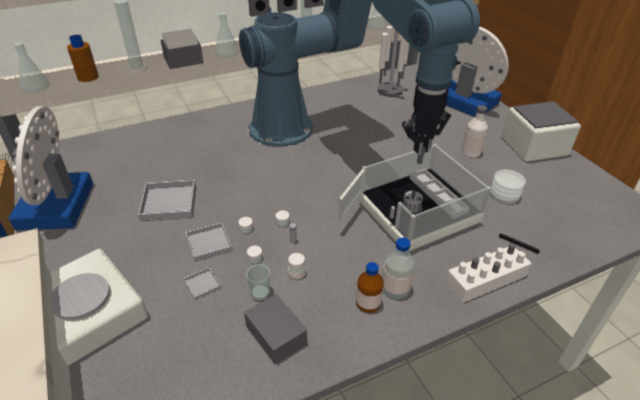

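>>> {"name": "send_rows", "arguments": {"commands": [[[0.31,-0.98,0,0,0,0],[0.31,-0.98,0,0,0,0],[0.31,-0.98,0,0,0,0],[0.31,-0.98,0,0,0,0],[0.31,-0.98,0,0,0,0],[0.31,-0.98,0,0,0,0],[0.31,-0.98,0,0,0,0],[0.31,-0.98,0,0,0,0]]]}}

```text
time_s: 6.28
eef_pos: [0.5279, -0.0905, 0.3989]
eef_rot: [-0.002, -0.021, 1.0, 0.001]
wrist_force: [0.0, -0.8, 0.3]
opening: 0.196
grasp_force: 58.6
```

>>> {"name": "send_rows", "arguments": {"commands": [[[0.31,-0.98,0,0,0,0],[0.31,-0.98,0,0,0,0],[0.31,-0.98,0,0,0,0],[0.31,-0.98,0,0,0,0],[0.31,-0.98,0,0,0,0],[0.31,-0.98,0,0,0,0],[0.31,-0.98,0,0,0,0],[0.31,-0.98,0,0,0,0]]]}}

```text
time_s: 6.95
eef_pos: [0.4637, -0.3285, 0.3988]
eef_rot: [-0.001, -0.021, 1.0, 0.002]
wrist_force: [0.5, 0.6, -0.1]
opening: 0.195
grasp_force: 58.6
```

>>> {"name": "send_rows", "arguments": {"commands": [[[0.31,-0.98,0.4,0,0,0],[0.31,-0.98,0.5,0,0,0],[0,0,1,0,0,0],[0,0,1,0,0,0],[0,0,0,0,0,0],[0,0,0,0,0,0]]]}}

```text
time_s: 7.45
eef_pos: [0.4477, -0.386, 0.3108]
eef_rot: [-0.002, -0.021, 1.0, 0.003]
wrist_force: [0.5, -0.2, -0.1]
opening: 0.195
grasp_force: 58.6
```

Run:
```python
from h import *
np.set_printoptions(precision=4,suppress=True)
go([.448,-.385,.062])
for n in ["wrist","top"]:
  p=imaging.camera(n); P=cloud(p)
  for r in models.regions_of(p,"dish")[:3]:
        Q=P[r["region"]];Q=Q[~np.isnan(Q[:,0])];t=Q[(Q[:,2]>.014)&(Q[:,2]<.022)];print(n,r["confidence"],r["centre"],cv2.minAreaRect(t[:,:2].astype(np.float32)*1000),len(t))
```

```text
t 7.45 shift units [-0.025  0.014  3.128] psi 1.6127 tilt 0.0077 turn units None q6 -2.525 open 0.195
wrist 0.84 [238.6, 297.3] ((569.4808959960938, -428.2104187011719), (75.76837158203125, 7.1173601150512695), 47.199310302734375) 7
wrist 0.8 [312.1, 183.2] ((448.1307067871094, -386.65313720703125), (99.98714447021484, 100.36117553710938), 87.68206787109375) 1777
wrist 0.58 [285.9, 11.5] ((320.8280944824219, -421.6540832519531), (17.746244430541992, 53.89609146118164), 2.5465428829193115) 172
top 0.65 [448.1, 292.6] ((233.77581787109375, -455.43511962890625), (125.42514038085938, 139.66883850097656), 68.96670532226562) 72
top 0.59 [423.7, 170.5] ((589.5303955078125, -402.5271301269531), (18.983989715576172, 0.3557294011116028), 4.145319938659668) 3
top 0.47 [231.7, 177.3] ((0.0, 0.0), (0.0, 0.0), 0.0) 0
```

>>> {"name": "send_rows", "arguments": {"commands": [[[0,-0.05,1,0,0,0],[0,0,1,0,0,0],[0,0,0.9,0,0,0],[0,0,0.4,0,0,0],[0,0,0,0,0,0],[0,0,0,0,0,0]]]}}

```text
time_s: 8.15
eef_pos: [0.4492, -0.3888, 0.2161]
eef_rot: [0.0, -0.021, 1.0, -0.0]
wrist_force: [1.1, 0.0, 0.3]
opening: 0.197
grasp_force: 58.6
```

>>> {"name": "send_rows", "arguments": {"commands": [[[0,0,0,0,0,0],[0,0,0,0,0,0],[0,0,0,0,0,0],[0,0,-0.5,0,0,0],[0,0,-1,0,0,0],[0,0,-1,0,0,0],[0,0,-1,0,0,0],[0,0,-1,0,0,0]]], "jaw": 0.5}}

```text
time_s: 8.82
eef_pos: [0.4487, -0.3885, 0.3526]
eef_rot: [0.0, -0.021, 1.0, -0.001]
wrist_force: [1.4, -1.0, 0.0]
opening: 0.503
grasp_force: 0.0
```

>>> {"name": "send_rows", "arguments": {"commands": [[[-0.4,0.8,-0.5,0,0,0],[-0.4,0.9,0,0,0,0],[-0.4,0.9,0,0,0,0],[-0.4,0.9,0,0,0,0],[-0.4,0.9,0,0,0,0],[-0.4,0.9,0,0,0,0],[-0.3,0.9,0,0,0,0],[0,0,0,0,0,0]]]}}

```text
time_s: 9.48
eef_pos: [0.5228, -0.1951, 0.3661]
eef_rot: [0.001, -0.023, 1.0, 0.001]
wrist_force: [-0.2, -0.5, 1.0]
opening: 0.5
grasp_force: 0.0
```

```bash
cat >> h.py <<'E'
def find(p,k,n=4,dz=.006):
    P=cloud(p)
    for r in models.regions_of(p,k)[:n]:
        Q=P[r["region"]];Q=Q[~np.isnan(Q[:,0])]
        if len(Q)<8: continue
        z=np.percentile(Q[:,2],95);t=Q[abs(Q[:,2]-z)<dz]
        c,s,a=cv2.minAreaRect(t[:,:2].astype(np.float32)*1000); print(k,round(r["confidence"],2),np.round(r["centre"]),"top z",round(z,4),"c",np.round(c,1),"size",np.round(s,1),round(a,1),len(t))
E
python3 - <<'E'
from h import *
p=imaging.camera("wrist"); cv2.imwrite("pics/w3.png",p["image"])
go([.537,-.1795,.050],1.613)
for k in ["cylinder","pot0","plug"]: find(p,k)
p=imaging.camera("scene"); find(p,"plug",2); find(p,"cylinder",2); find(p,"pot0",5)
E
```

```text
t 9.53 shift units [-0.506  0.563  5.372] psi 1.6168 tilt 0.0014 turn units 0.04 q6 -2.19 open 0.503
cylinder 0.93 [330. 190.] top z 0.0597 c [ 532.5 -181. ] size [16.2 17.2] 76.3 337
cylinder 0.35 [193. 286.] top z 0.0589 c [ 636.  -313.3] size [21.3  4.4] 72.6 109
pot0 0.74 [341. 102.] top z 0.0321 c [ 455.9 -178.7] size [36.4 37. ] 2.8 1547
pot0 0.61 [223.  77.] top z 0.0319 c [ 437.8 -279.3] size [37.6 37. ] 87.9 1694
pot0 0.59 [214. 200.] top z 0.0317 c [ 551.2 -294.4] size [35.8 37.5] 35.0 1236
pot0 0.32 [86. 80.] top z 0.0496 c [ 447.6 -387.9] size [19.3 19.3] 63.0 587
plug 0.87 [88. 80.] top z 0.0496 c [ 447.6 -387.9] size [19.3 19.3] 63.0 583
plug 0.43 [208. 233.] top z 0.0495 c [ 450.6 -389.4] size [16.8 18.9] 47.1 35
pot0 0.79 [252. 255.] top z 0.0331 c [ 552.9 -292.8] size [35.7 37. ] 54.8 127
pot0 0.77 [242. 222.] top z 0.0334 c [ 440.9 -278.8] size [32.4 35.2] 70.9 98
pot0 0.44 [282. 216.] top z 0.033 c [ 455.8 -176.9] size [35.5 40. ] 79.6 104
```

View pics/w3.png

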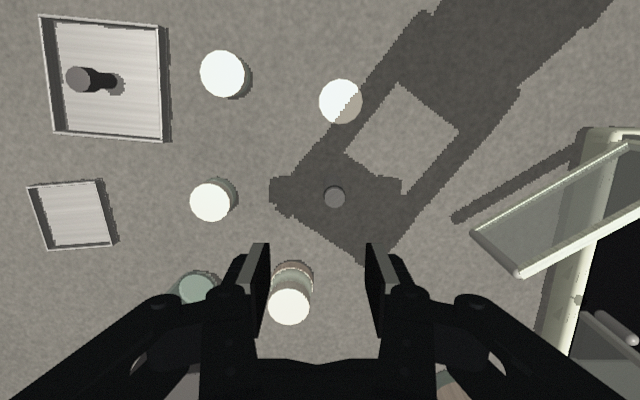

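>>> {"name": "send_rows", "arguments": {"commands": [[[-0.4,0.51,0.4,0,0,0],[0,0,1,0,0,0],[0,0,1,0,0,0],[0,0,0,0,0,0],[0,0,0,0,0,0]]], "jaw": 0.6}}

```text
time_s: 10.3
eef_pos: [0.5324, -0.1837, 0.2917]
eef_rot: [-0.002, -0.021, 1.0, 0.001]
wrist_force: [0.7, -0.5, 0.2]
opening: 0.603
grasp_force: 0.0
```

Run:
```python
from h import *
p=imaging.camera("wrist")
go([.534,-.181,.050],1.613)
for r in models.regions_of(p,"cylinder")[:2]: print(zplane(p,*r["centre"],.05))
find(p,"cylinder",2,.003)
```

```text
t 10.35 shift units [-0.033  0.102  2.953] psi 1.6122 tilt 0.0005 turn units -0.01 q6 -2.155 open 0.604
[ 0.52902101 -0.18319217  0.05      ]
cylinder 0.6 [319. 208.] top z 0.0596 c [ 532.6 -180.6] size [17.2 16.8] 59.3 581
```

>>> {"name": "send_rows", "arguments": {"commands": [[[0,0.09,1,0,0,0],[0,0,1,0,0,0],[0,0,0.6,0,0,0],[0,0,0.35,0,0,0],[0,0,0,0,0,0],[0,0,0,0,0,0]]]}}

```text
time_s: 10.95
eef_pos: [0.5337, -0.1813, 0.2058]
eef_rot: [0.001, -0.021, 1.0, -0.0]
wrist_force: [-0.2, 0.1, 0.5]
opening: 0.597
grasp_force: 0.0
```

>>> {"name": "send_rows", "arguments": {"commands": [[[0,0,0,0,0,0],[0,0,0,0,0,0],[0,0,0,0,0,0],[0,0,0,0,0,0],[0,0,0,0,0,0],[0,0,0,0,0,0],[0,0,0,0,0,0]]], "jaw": 0}}

```text
time_s: 11.53
eef_pos: [0.5338, -0.1812, 0.2063]
eef_rot: [0.001, -0.021, 1.0, -0.001]
wrist_force: [-1.2, 0.7, 6.0]
opening: 0.188
grasp_force: 58.6
```

>>> {"name": "send_rows", "arguments": {"commands": [[[0,0,-0.3,0,0,0],[0,0,-1,0,0,0],[0,0,-1,0,0,0],[0,0,-1,0,0,0],[0,0,-1,0,0,0],[0,0,-1,0,0,0],[0,0,-0.7,0,0,0],[0,0,0,0,0,0]]]}}

```text
time_s: 12.2
eef_pos: [0.5341, -0.1813, 0.3909]
eef_rot: [0.004, -0.021, 1.0, -0.003]
wrist_force: [0.4, -0.3, -0.8]
opening: 0.188
grasp_force: 58.7
```

Run:
```python
from h import *
go([.5925,.1487,.200],1.613)
p=imaging.camera("wrist"); find(p,"cylinder",2,.003)
p=imaging.camera("scene"); find(p,"cylinder",2,.003)
```

```text
t 12.2 shift units [-2.401 10.915  1.158] psi 1.6131 tilt 0.0097 turn units 0.0 q6 -2.151 open 0.188
cylinder 0.59 [316. 264.] top z 0.2439 c [ 534. -183.] size [17.4 15.9] 1.2 1428
cylinder 0.28 [455. 350.] top z 0.0356 c [766.8 -30.3] size [ 6.8 57.1] 29.2 19
```

>>> {"name": "send_rows", "arguments": {"commands": [[[-0.22,0.99,0,0,0,0],[-0.22,0.99,0,0,0,0],[-0.22,0.99,0,0,0,0],[-0.22,0.99,0,0,0,0],[-0.22,0.99,0,0,0,0],[-0.22,0.99,0,0,0,0],[-0.22,0.99,0,0,0,0],[-0.22,0.99,0,0,0,0]]]}}

```text
time_s: 13.07
eef_pos: [0.5752, 0.0603, 0.3822]
eef_rot: [-0.002, -0.021, 1.0, 0.0]
wrist_force: [0.3, -0.2, -1.2]
opening: 0.189
grasp_force: 58.8
```

>>> {"name": "send_rows", "arguments": {"commands": [[[-0.22,0.99,0,0,0,0],[-0.22,0.99,0,0,0,0],[-0.2,0.99,0,0,0,0],[0,0,0.9,0,0,0],[0,0,0.9,0,0,0],[0,0,0,0,0,0],[0,0,0,0,0,0]]]}}

```text
time_s: 13.65
eef_pos: [0.5899, 0.1486, 0.3272]
eef_rot: [-0.004, -0.021, 1.0, -0.0]
wrist_force: [0.0, 1.0, -0.6]
opening: 0.188
grasp_force: 58.9
```

Run:
```python
from h import *
go([.5925,.1487,.113],1.613)
p=imaging.camera("wrist"); cv2.imwrite("pics/w4.png",p["image"]); find(p,"cylinder",2,.003); find(p,"sleeve",2,.006)
P=cloud(p)
p=imaging.camera("scene"); cv2.imwrite("pics/s4.png",cv2.resize(p["image"][130:270,320:520],None,fx=4,fy=4,interpolation=cv2.INTER_CUBIC))
find(p,"cylinder",2,.003); find(p,"sleeve",2,.004)
```

```text
t 13.65 shift units [-1.010e-01 -1.000e-03  1.974e+00] psi 1.6131 tilt 0.0076 turn units 0.0 q6 -1.561 open 0.188
cylinder 0.73 [315. 265.] top z 0.1803 c [587.4 147.7] size [17.8 16. ] 0.2 1449
sleeve 0.59 [317. 194.] top z 0.0867 c [588.3 148.2] size [39.5 48.4] 2.5 1492
sleeve 0.53 [316. 267.] top z 0.1803 c [587.  147.4] size [17.9 15.7] 1.2 1570
cylinder 0.68 [418. 199.] top z 0.128 c [586.1 130.2] size [232.8 372.1] 2.7 509
cylinder 0.49 [417. 177.] top z 0.1778 c [598.9 150.4] size [2.9 0. ] 148.8 2
sleeve 0.66 [412. 200.] top z 0.0881 c [597.6 145.8] size [40.1 42.3] 56.5 52
sleeve 0.57 [255. 256.] top z 0.0331 c [ 553.1 -293.1] size [35.2 39.6] 71.7 107
```

View pics/s4.png

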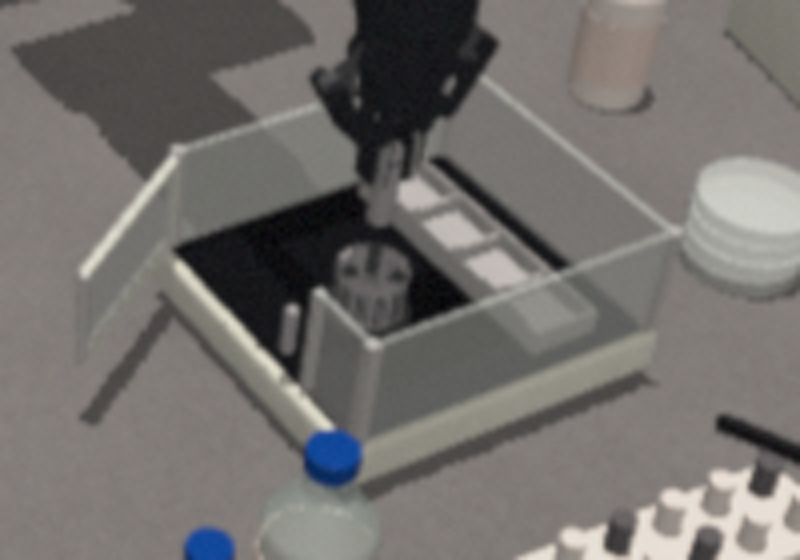

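>>> {"name": "send_rows", "arguments": {"commands": [[[-0.13,0,0.2,0,0,0],[0,0,0.5,0,0,0],[0,0,0.5,0,0,0],[0,0,0.4,0,0,0],[0,0,0.3,0,0,0],[0,0,0,0,0,0],[0,0,0,0,0,0]]]}}

```text
time_s: 14.53
eef_pos: [0.5951, 0.1487, 0.2731]
eef_rot: [-0.001, -0.021, 1.0, -0.0]
wrist_force: [-0.5, 0.8, -0.5]
opening: 0.187
grasp_force: 58.9
```

Run:
```python
from h import *
go([.594,.1487,.113],1.613); o=status.get_obs(); print(o["wrist_force"],o["torque"])
p=imaging.camera("wrist"); find(p,"cylinder",2,.003)
```

```text
t 14.53 shift units [ 0.035 -0.     0.171] psi 1.6129 tilt 0.0011 turn units -0.0 q6 -1.561 open 0.187
[-0.4812859   0.81025607 -0.49231094] [0.02541543 0.01949302 0.08596958]
cylinder 0.55 [315. 267.] top z 0.1262 c [593.4 147.8] size [18. 16.] 2.4 1430
```

>>> {"name": "send_rows", "arguments": {"commands": [[[0.03,0,0.15,0,0,0],[0,0,0,0,0,0],[0,0,0,0,0,0]]]}}

```text
time_s: 14.88
eef_pos: [0.5941, 0.1488, 0.2692]
eef_rot: [0.0, -0.021, 1.0, -0.0]
wrist_force: [-0.7, 0.0, -2.0]
opening: 0.188
grasp_force: 58.9
```

>>> {"name": "send_rows", "arguments": {"commands": [[[0,0,0,0,0,0],[0,0,0,0,0,0],[0,0,0,0,0,0],[0,0,0,0,0,0],[0,0,0,0,0,0],[0,0,0,0,0,0],[0,0,0,0,0,0]]], "jaw": 0.85}}

```text
time_s: 15.47
eef_pos: [0.5942, 0.1487, 0.2691]
eef_rot: [0.0, -0.021, 1.0, -0.0]
wrist_force: [0.0, 0.0, 0.3]
opening: 0.848
grasp_force: 0.0
```

Run:
```python
from h import *
go([.594,.1487,.078],1.613); o=status.get_obs(); print(o["wrist_force"])
p=imaging.camera("wrist"); cv2.imwrite("pics/w5.png",p["image"]);find(p,"cylinder",2,.003);find(p,"sleeve",2,.006)
```

```text
t 15.47 shift units [ 7.000e-03 -1.000e-03  1.203e+00] psi 1.613 tilt 0.0001 turn units 0.0 q6 -1.561 open 0.848
[0.029898   0.03319618 0.33429429]
cylinder 0.55 [317. 263.] top z 0.1194 c [592.9 148.4] size [18.1 16.6] 2.1 1435
sleeve 0.79 [315. 216.] top z 0.0866 c [590.9 148.3] size [45. 49.] 5.3 2930
```

View pics/w5.png

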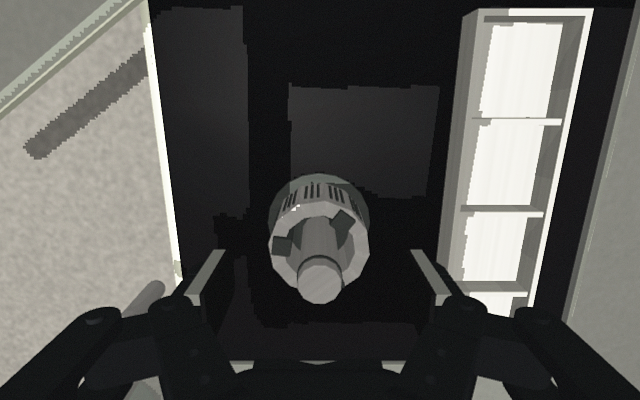

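>>> {"name": "send_rows", "arguments": {"commands": [[[0,0,0.4,0,0,0],[0,0,0.4,0,0,0],[0,0,0.4,0,0,0],[0,0,0,0,0,0],[0,0,0,0,0,0]]]}}

```text
time_s: 16.03
eef_pos: [0.5934, 0.1487, 0.231]
eef_rot: [-0.002, -0.021, 1.0, -0.0]
wrist_force: [-0.1, 0.5, 0.8]
opening: 0.849
grasp_force: 0.0
```

>>> {"name": "send_rows", "arguments": {"commands": [[[0,0,0,0,0,0],[0,0,0,0,0,0],[0,0,0,0,0,0],[0,0,0,0,0,0],[0,0,0,0,0,0],[0,0,0,0,0,0]]], "jaw": 0}}

```text
time_s: 16.53
eef_pos: [0.5944, 0.1493, 0.2341]
eef_rot: [0.001, -0.021, 1.0, 0.0]
wrist_force: [-2.8, 3.1, 5.4]
opening: 0.549
grasp_force: 62.4
```

Run:
```python
from h import *
go([.594,.1487,.078],1.613); o=status.get_obs(); print(o["wrist_force"],o["torque"],o["eef_pos"],o["q"])
```

```text
t 16.53 shift units [ 0.014 -0.018  0.035] psi 1.6133 tilt 0.0015 turn units 0.0 q6 -1.561 open 0.549
[-2.82681081  3.11591987  5.42423048] [0.81830476 0.38378605 0.09474919] [0.59438934 0.14926984 0.23406379] [ 5.24091067e-02  4.59903862e-01  1.62265765e+00  1.00759902e-03
  1.05779262e+00 -1.56134060e+00]
```

>>> {"name": "send_rows", "arguments": {"commands": [[[0,0,0,0,0,0.5],[0,0,0,0,0,1],[0,0,0,0,0,1],[0,0,0,0,0,1],[0,0,0,0,0,1],[0,0,0,0,0,1],[0,0,0,0,0,1],[0,0,0,0,0,1]]]}}

```text
time_s: 17.2
eef_pos: [0.5943, 0.1491, 0.2341]
eef_rot: [0.0, 0.349, 0.937, 0.0]
wrist_force: [-3.0, 2.6, 5.6]
opening: 0.554
grasp_force: 62.6
```

>>> {"name": "send_rows", "arguments": {"commands": [[[0,0,0,0,0,1],[0,0,0,0,0,1],[0,0,0,0,0,1],[0,0,0,0,0,1],[0,0,0,0,0,1],[0,0,0,0,0,1],[0,0,0,0,0,1],[0,0,0,0,0,1]]]}}

```text
time_s: 17.87
eef_pos: [0.5942, 0.149, 0.2341]
eef_rot: [0.0, 0.686, 0.728, 0.0]
wrist_force: [-5.1, 2.5, 7.3]
opening: 0.553
grasp_force: 62.7
```

Run:
```python
from h import *
go([.594,.1487,.078],1.613); o=status.get_obs(); print(o["wrist_force"],o["torque"],o["eef_pos"],o["q"])
```

```text
t 17.87 shift units [-0.008 -0.006  0.035] psi 0.0587 tilt 0.0004 turn units -15.54 q6 -0.007 open 0.553
[-5.08496036  2.49000499  7.29809048] [0.2964382  0.49013364 0.22551895] [0.59416804 0.14895532 0.23405124] [ 5.21502403e-02  4.59673663e-01  1.62302839e+00 -1.50983698e-04
  1.05855668e+00 -6.50455801e-03]
```

>>> {"name": "send_rows", "arguments": {"commands": [[[0,0,0,0,0,1],[0,0,0,0,0,1],[0,0,0,0,0,1],[0,0,0,0,0,1],[0,0,0,0,0,1],[0,0,0,0,0,1],[0,0,0,0,0,1],[0,0,0,0,0,1]]]}}

```text
time_s: 18.53
eef_pos: [0.594, 0.1491, 0.2341]
eef_rot: [0.0, 0.915, 0.403, -0.0]
wrist_force: [-6.0, 3.1, 8.7]
opening: 0.55
grasp_force: 62.9
```

>>> {"name": "send_rows", "arguments": {"commands": [[[0,0,0,0,0,1],[0,0,0,0,0,1],[0,0,0,0,0,1],[0,0,0,0,0,1],[0,0,0,0,0,1],[0,0,0,0,0,1],[0,0,0,0,0,1],[0,0,0,0,0,0]]]}}

```text
time_s: 19.2
eef_pos: [0.5923, 0.1491, 0.2335]
eef_rot: [0.0, 0.998, 0.065, -0.003]
wrist_force: [-14.0, 1.0, 14.3]
opening: 0.551
grasp_force: 63.2
```

Run:
```python
from h import *
go([.594,.1487,.078],1.613); o=status.get_obs(); print(o["wrist_force"],o["torque"],o["eef_pos"],o["q"][5])
```

```text
t 19.2 shift units [0.053 0.022 0.018] psi -1.4404 tilt 0.0064 turn units -30.53 q6 1.493 open 0.551
[-14.04135647   0.96492599  14.33508033] [0.13211493 2.19339389 0.26644676] [0.59233189 0.14914647 0.23354162] 1.493408836426204
```

>>> {"name": "send_rows", "arguments": {"commands": [[[0,0,0,0,0,0.5],[0,0,0,0,0,0.5],[0,0,0,0,0,0]]]}}

```text
time_s: 19.45
eef_pos: [0.5931, 0.1493, 0.2335]
eef_rot: [0.0, 1.0, 0.016, -0.002]
wrist_force: [-9.1, 3.5, 9.4]
opening: 0.548
grasp_force: 60.9
```

Run:
```python
from h import *
go([.594,.1487,.078],1.613); o=status.get_obs(); print(o["wrist_force"],o["torque"],o["eef_pos"],o["joint_efforts"])
```

```text
t 19.45 shift units [0.03  0.022 0.018] psi -1.5379 tilt 0.0033 turn units -31.51 q6 1.591 open 0.548
[-9.08699595  3.47079779  9.38030677] [0.32065663 1.39256517 0.18124773] [0.59306929 0.14932644 0.23354399] [ -3.30884859 -49.00867224 -31.17175698  -0.70835631  -2.61839658
   0.85721992]
```

>>> {"name": "send_rows", "arguments": {"commands": [[[0,0,0,0,0,0],[0,0,0,0,0,0],[0,0,0,0,0,0],[0,0,0,0,0,0],[0,0,-0.5,0,0,0],[0,0,-0.7,0,0,0],[0,0,0,0,0,0],[0,0,0,0,0,0]]], "jaw": 0.85}}

```text
time_s: 20.12
eef_pos: [0.595, 0.1486, 0.2704]
eef_rot: [0.0, 1.0, 0.017, 0.002]
wrist_force: [0.1, -0.6, 0.1]
opening: 0.849
grasp_force: 0.0
```

Run:
```python
from h import *
go([.594,.1487,.078],1.613)
p=imaging.camera("wrist"); find(p,"cylinder",2,.003); find(p,"sleeve",2,.006)
im=p["image"][150:350,210:430]; cv2.imwrite("pics/w6.png",cv2.resize(im,None,fx=3,fy=2.8,interpolation=cv2.INTER_CUBIC))
```

```text
t 20.12 shift units [-0.037 -0.005  1.247] psi -1.5372 tilt 0.0035 turn units -31.5 q6 1.589 open 0.849
cylinder 0.87 [313. 268.] top z 0.1195 c [593.5 148.1] size [17.6 17.8] 60.9 1406
sleeve 0.95 [312. 216.] top z 0.0867 c [594. 148.] size [48.2 46.6] 84.4 3241
```

View pics/w6.png

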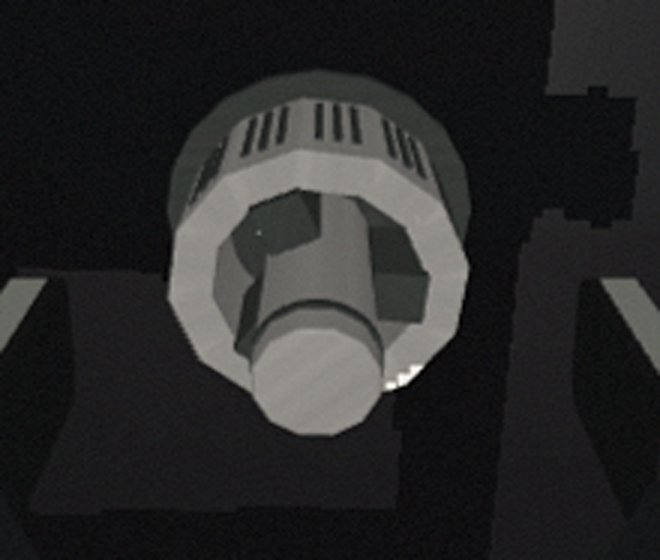

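>>> {"name": "send_rows", "arguments": {"commands": [[[0.03,0,0,0,0,-1],[0,0,0,0,0,-1],[0,0,0,0,0,-0.5],[0,0,0.5,0,0,0],[0,0,0.7,0,0,0],[0,0,0,0,0,0],[0,0,0,0,0,0]]]}}

```text
time_s: 20.85
eef_pos: [0.594, 0.1487, 0.231]
eef_rot: [-0.0, 0.99, 0.141, -0.002]
wrist_force: [-0.5, 0.0, 1.1]
opening: 0.853
grasp_force: 0.0
```

>>> {"name": "send_rows", "arguments": {"commands": [[[0,0,0,0,0,0],[0,0,0,0,0,0],[0,0,0,0,0,0],[0,0,0,0,0,0],[0,0,0,0,0,0],[0,0,0,0,0,0]]], "jaw": 0}}

```text
time_s: 21.35
eef_pos: [0.5952, 0.1496, 0.2347]
eef_rot: [-0.001, 0.99, 0.142, 0.001]
wrist_force: [-3.5, 3.7, 5.8]
opening: 0.548
grasp_force: 62.1
```

Run:
```python
from h import *
go([.594,.1487,.078],1.613); o=status.get_obs(); print(o["wrist_force"],o["torque"],o["joint_efforts"][5])
```

```text
t 21.35 shift units [-0.048  0.017  0.057] psi -1.2864 tilt 0.0019 turn units -28.99 q6 1.338 open 0.548
[-3.45475168  3.72657632  5.78671707] [0.90600587 0.65900534 0.1946468 ] 0.2370033971965313
```

>>> {"name": "send_rows", "arguments": {"commands": [[[0,0,0,0,0,0.5],[0,0,0,0,0,0.5],[0,0,0,0,0,0]]]}}

```text
time_s: 21.6
eef_pos: [0.5953, 0.1495, 0.2347]
eef_rot: [-0.001, 0.996, 0.091, 0.001]
wrist_force: [-3.9, 2.8, 4.9]
opening: 0.552
grasp_force: 61.9
```

Run:
```python
from h import *
go([.594,.1487,.078],1.613); o=status.get_obs(); print(o["wrist_force"],o["torque"],o["joint_efforts"][5])
```

```text
t 21.6 shift units [-0.047  0.019  0.057] psi -1.3891 tilt 0.0018 turn units -30.02 q6 1.441 open 0.552
[-3.88191518  2.80113004  4.86209692] [ 0.8691701   0.59551729 -0.02645327] 0.6088319979608059
```

>>> {"name": "send_rows", "arguments": {"commands": [[[0,0,0,0,0,0.5],[0,0,0,0,0,0.5],[0,0,0,0,0,0]]]}}

```text
time_s: 21.85
eef_pos: [0.5953, 0.1494, 0.2347]
eef_rot: [-0.0, 0.999, 0.041, 0.001]
wrist_force: [-3.4, 3.0, 5.5]
opening: 0.545
grasp_force: 61.9
```

Run:
```python
from h import *
go([.594,.1487,.078],1.613); o=status.get_obs(); print(o["wrist_force"],o["torque"],o["joint_efforts"][5])
```

```text
t 21.85 shift units [-0.045  0.02   0.057] psi -1.489 tilt 0.0017 turn units -31.02 q6 1.541 open 0.545
[-3.38895496  2.96791601  5.46474863] [0.77646381 0.57708862 0.075374  ] 0.6748957000672817
```

>>> {"name": "send_rows", "arguments": {"commands": [[[0,0,0,0,0,0.4],[0,0,0,0,0,0.4],[0,0,0,0,0,0]]]}}

```text
time_s: 22.1
eef_pos: [0.5953, 0.1493, 0.2347]
eef_rot: [-0.0, 1.0, 0.001, 0.001]
wrist_force: [-3.7, 2.1, 5.7]
opening: 0.553
grasp_force: 62.0
```

Run:
```python
from h import *
go([.594,.1487,.078],1.613); o=status.get_obs(); print(o["wrist_force"],o["torque"],o["joint_efforts"][5])
```

```text
t 22.1 shift units [-0.044  0.021  0.057] psi -1.5683 tilt 0.0016 turn units -31.81 q6 1.62 open 0.553
[-3.71059349  2.08197712  5.7039743 ] [0.67321214 0.51867199 0.07346584] 0.6152298487722874
```

>>> {"name": "send_rows", "arguments": {"commands": [[[0,0,0,0,0,0],[0,0,0,0,0,0],[0,0,0,0,0,0],[0,0,0,0,0,0],[0,0,-0.5,0,0,0],[0,0,-1,0,0,0],[0,0,-1,0,0,0],[0,0,-1,0,0,0]]], "jaw": 0.85}}

```text
time_s: 22.77
eef_pos: [0.5949, 0.1486, 0.3389]
eef_rot: [0.0, 1.0, 0.002, -0.0]
wrist_force: [-0.1, 0.5, -0.2]
opening: 0.854
grasp_force: 0.0
```

>>> {"name": "send_rows", "arguments": {"commands": [[[0,0,-1,0,0,0],[0,0,0,0,0,0],[0,0,0,0,0,0]]]}}

```text
time_s: 23.02
eef_pos: [0.5958, 0.1487, 0.3708]
eef_rot: [-0.0, 1.0, 0.002, 0.003]
wrist_force: [-0.1, -0.1, -0.7]
opening: 0.846
grasp_force: 0.0
```

Run:
```python
from h import *
go([.594,.1487,.078],-1.529)
p=imaging.camera("wrist"); find(p,"cylinder",2,.003); find(p,"sleeve",2,.006); f=shaker_fit(cloud(p)); print(f)
cv2.imwrite("pics/w7.png",p["image"])
P=cloud(p).reshape(-1,3); P=P[~np.isnan(P[:,0])]
a=f[0]; c,s=np.cos(a[2]),np.sin(a[2]); d=P[:,:2]-a[:2]; X=np.c_[c*d[:,0]+s*d[:,1],-s*d[:,0]+c*d[:,1],P[:,2]]
m=(abs(X[:,2]-.0665)<.003)&(X[:,1]>.03)&(X[:,1]<.122)&(abs(X[:,0])<.107)
Y=X[m]; print(m.sum(), cv2.minAreaRect(Y[:,:2].astype(np.float32)*1000), np.percentile(Y,[1,99],axis=0))
h,e=np.histogram(Y[:,0],bins=np.arange(-.11,.111,.004)); print(dict(zip(np.round(e[:-1]*1000).astype(int).tolist(),h.tolist())))
```

```text
t 23.02 shift units [-0.086  0.     4.594] psi -1.5671 tilt 0.0054 turn units -0.38 q6 1.619 open 0.846
cylinder 0.57 [316. 203.] top z 0.1197 c [593.1 148.3] size [17.3 16.8] 52.3 509
sleeve 0.75 [316. 175.] top z 0.087 c [592.7 148.4] size [47.9 48.4] 50.5 1474
(array([0.5814707 , 0.1760874 , 0.04816748]), np.float64(0.0018326491270489423), np.int64(10841), 11302)
2581 ((0.01888275146484375, 69.67800903320312), (52.83110809326172, 199.73976135253906), 89.68582916259766) [[-0.09734796  0.04321681  0.06356604]
 [ 0.09965206  0.09562803  0.06757781]]
{-110: 0, -106: 0, -102: 15, -98: 53, -94: 15, -90: 16, -86: 13, -82: 19, -78: 15, -74: 17, -70: 18, -66: 35, -62: 37, -58: 34, -54: 33, -50: 96, -46: 41, -42: 38, -38: 35, -34: 43, -30: 36, -26: 43, -22: 38, -18: 44, -14: 38, -10: 43, -6: 41, -2: 150, 2: 50, 6: 45, 10: 44, 14: 44, 18: 47, 22: 45, 26: 45, 30: 46, 34: 49, 38: 45, 42: 47, 46: 127, 50: 92, 54: 47, 58: 49, 62: 49, 66: 50, 70: 50, 74: 55, 78: 48, 82: 51, 86: 59, 90: 51, 94: 160, 98: 180, 102: 0, 106: 0}
```

```bash
cat > ph.py <<'E'
from h import *
p=imaging.camera("wrist"); o=status.get_obs()
def T(pos,psi):
    y=np.array([np.cos(psi),np.sin(psi),0]); z=np.array([0,0,-1.]); M=np.eye(4); M[:3,:3]=np.c_[np.cross(y,z),y,z]; M[:3,3]=pos; return M
q=o["eef_rot"]; M=np.eye(4); M[:3,:3]=Rotation.from_quat(np.r_[q[1:],q[0]]).as_matrix(); M[:3,3]=o["eef_pos"]; E=np.linalg.inv(M)@p["pose"]
def phase(im,pose,name):
    g=cv2.GaussianBlur(cv2.cvtColor(im,cv2.COLOR_BGR2GRAY).astype(np.float32),(0,0),.8)
    g=np.log(g+12)
    pp=dict(pose=pose,mtx=p["mtx"]); inv=np.linalg.inv(pose); K=p["mtx"]
    t=np.linspace(.05,.95,9)[None,:,None]; res=[]
    for ap in (.0235,.024,.0245):
     for r_ph in np.arange(0,.5236,.02):
      a=r_ph+np.arange(13)*np.pi/6; C=np.c_[np.cos(a),np.sin(a)]*ap/np.cos(np.pi/12)
      S=(C[:-1,None]*(1-t)+C[1:,None]*t).reshape(-1,2); n=S/np.linalg.norm(S,axis=1)[:,None]
      mid=(C[:-1]+C[1:])/2; n=np.repeat(mid/np.linalg.norm(mid,axis=1)[:,None],9,0)
      for dx in np.arange(-.004,.0041,.001):
       for dy in np.arange(-.004,.0041,.001):
        v=[]
        for e in (-.0008,.0008):
            X=np.c_[S+n*e+[.5935+dx,.1485+dy],np.full(len(S),.085),np.ones(len(S))]@inv.T
            uv=X[:,:3]@K.T; uv=(uv[:,:2]/uv[:,2:]).astype(np.float32)
            v.append(cv2.remap(g,uv[:,0][None],uv[:,1][None],cv2.INTER_LINEAR)[0])
        res.append((np.abs(v[1]-v[0]).mean(),round(r_ph,3),ap,round(dx,3),round(dy,3)))
    best={}
    for r in res:
        if r[0]>best.get(r[1],(0,))[0]: best[r[1]]=r
    print(name,[tuple(np.round(b,3).tolist()) for b in sorted(best.values(),reverse=True)[:6]])
phase(cv2.imread("pics/w5.png"),T([.5942,.1487,.2691],1.613)@E,"before")
phase(p["image"],p["pose"],"now")
E
python3 ph.py
```

```text
before [(0.915, 0.44, 0.024, 0.002, 0.002), (0.913, 0.46, 0.024, 0.002, 0.002), (0.904, 0.48, 0.024, 0.002, 0.002), (0.903, 0.42, 0.024, 0.002, 0.002), (0.889, 0.5, 0.024, 0.002, 0.002), (0.887, 0.4, 0.024, 0.002, 0.002)]
now [(0.823, 0.1, 0.024, -0.001, 0.0), (0.821, 0.12, 0.024, -0.001, 0.0), (0.82, 0.08, 0.024, -0.001, 0.0), (0.815, 0.14, 0.024, -0.001, 0.0), (0.812, 0.06, 0.024, -0.001, 0.0), (0.808, 0.16, 0.024, -0.001, 0.0)]
```

```bash
sed -i '/^phase(/d' ph.py
cat > ph2.py <<'E'
from ph import *
im=np.zeros((400,640,3),np.uint8); im[150:350,210:430]=cv2.resize(cv2.imread("pics/w6.png"),(220,200),interpolation=cv2.INTER_AREA)
phase(im,T([.595,.1486,.2704],-1.5372)@E,"after1")
E
python3 ph2.py
```

```text
after1 [(0.8, 0.16, 0.024, -0.002, 0.0), (0.798, 0.18, 0.024, -0.002, 0.0), (0.791, 0.14, 0.024, -0.002, 0.0), (0.789, 0.2, 0.024, -0.002, 0.0), (0.784, 0.12, 0.024, -0.002, 0.0), (0.777, 0.22, 0.024, -0.002, 0.0)]
```

>>> {"name": "send_rows", "arguments": {"commands": [[[0,0,0,0,0,-0.39],[-0.46,0.97,0,0,0,0],[-0.46,0.97,0,0,0,0],[-0.46,0.97,0,0,0,0],[-0.46,0.97,0,0,0,0],[-0.46,0.97,0,0,0,0],[-0.46,0.97,0,0,0,0],[-0.46,0.97,0,0,0,0]]]}}

```text
time_s: 23.93
eef_pos: [0.5062, -0.06, 0.367]
eef_rot: [-0.0, 1.0, 0.022, -0.001]
wrist_force: [0.9, -0.4, 0.2]
opening: 0.85
grasp_force: 0.0
```

>>> {"name": "send_rows", "arguments": {"commands": [[[-0.46,0.97,0,0,0,0],[-0.46,0.97,0,0,0,0],[-0.46,0.97,0,0,0,0],[-0.46,0.97,0.7,0,0,0],[0,0,1,0,0,0],[0,0,0.8,0,0,0],[0,0,0,0,0,0],[0,0,0,0,0,0]]], "jaw": 0.8}}

```text
time_s: 24.6
eef_pos: [0.4564, -0.1772, 0.2915]
eef_rot: [-0.001, 1.0, 0.021, -0.002]
wrist_force: [-0.7, -0.3, -0.1]
opening: 0.801
grasp_force: 0.0
```

Run:
```python
from h import *
go([.457,-.178,.033],-1.528)
p=imaging.camera("wrist"); find(p,"pot0",4,.004)
p=imaging.camera("scene"); find(p,"pot0",4,.004)
```

```text
t 24.6 shift units [0.032 0.038 3.451] psi -1.5284 tilt 0.0048 turn units -0.0 q6 0.915 open 0.801
pot0 0.77 [506.  64.] top z 0.0317 c [ 551.4 -294.9] size [36.9 38.2] 2.5 3090
pot0 0.63 [453. 226.] top z 0.0317 c [ 437.3 -279.4] size [37.3 37.1] 36.2 2034
pot0 0.58 [319. 195.] top z 0.0319 c [ 455.4 -179.6] size [37.6 36.2] 21.3 2124
pot0 0.74 [244. 222.] top z 0.0334 c [ 440.  -277.1] size [35.2 37.6] 74.8 86
pot0 0.71 [282. 218.] top z 0.0337 c [ 459.  -178.3] size [37.9 32.2] 8.9 69
pot0 0.54 [255. 254.] top z 0.0331 c [ 555.3 -292.3] size [36.3 36.5] 12.9 102
```

>>> {"name": "send_rows", "arguments": {"commands": [[[0.02,0.05,1,0,0,0],[0,0,1,0,0,0],[0,0,0.8,0,0,0],[0,0,0.45,0,0,0],[0,0,0.2,0,0,0],[0,0,0,0,0,0],[0,0,0,0,0,0]]]}}

```text
time_s: 25.38
eef_pos: [0.4585, -0.1792, 0.1907]
eef_rot: [0.001, 1.0, 0.022, 0.001]
wrist_force: [0.6, 0.4, 0.1]
opening: 0.803
grasp_force: 0.0
```

>>> {"name": "send_rows", "arguments": {"commands": [[[0,0,0,0,0,0],[0,0,0,0,0,0],[0,0,0,0,0,0],[0,0,0,0,0,0],[0,0,0,0,0,0],[0,0,0,0,0,0]]], "jaw": 0}}

```text
time_s: 25.88
eef_pos: [0.4585, -0.1794, 0.1913]
eef_rot: [0.001, 1.0, 0.021, 0.001]
wrist_force: [-1.7, 0.9, 8.2]
opening: 0.412
grasp_force: 58.9
```

>>> {"name": "send_rows", "arguments": {"commands": [[[0,0,-0.3,0,0,0],[0,0,-1,0,0,0],[0,0,-1,0,0,0],[0,0,-1,0,0,0],[0,0,-1,0,0,0],[0,0,-1,0,0,0],[0,0,-0.7,0,0,0],[0,0,0,0,0,0]]]}}

```text
time_s: 26.55
eef_pos: [0.459, -0.1797, 0.3758]
eef_rot: [0.003, 1.0, 0.022, 0.004]
wrist_force: [-0.0, -0.4, 0.1]
opening: 0.415
grasp_force: 60.0
```

Run:
```python
from h import *
# pocket target x=+73 in shaker frame from tray centre (.579,.247), yaw .044
for k in (73,24,-24,-73):
    print(k); go([.579+k/1000*.999,.247+k/1000*.044,.2],-1.528)
p=imaging.camera("wrist"); find(p,"pot0",4,.004)
```

```text
73
t 26.55 shift units [  7.037 -14.045   0.662] psi -1.5278 tilt 0.0103 turn units 0.0 q6 0.913 open 0.415
24
t 26.55 shift units [  5.404 -14.043   0.649] psi -1.5278 tilt 0.0103 turn units 0.0 q6 0.913 open 0.415
-24
t 26.55 shift units [  3.804 -14.041   0.636] psi -1.5278 tilt 0.0103 turn units 0.0 q6 0.913 open 0.415
-73
t 26.55 shift units [  2.171 -14.04    0.623] psi -1.5278 tilt 0.0103 turn units 0.0 q6 0.913 open 0.415
pot0 0.9 [318. 264.] top z 0.2161 c [ 456.9 -182. ] size [38.3 35.5] 2.6 5460
pot0 0.83 [448.  81.] top z 0.0318 c [ 551.  -294.9] size [35.7 37.6] 30.1 1511
pot0 0.69 [413. 202.] top z 0.0318 c [ 437.3 -279.4] size [36.9 37. ] 39.5 1151
pot0 0.57 [50. 79.] top z 0.1291 c [532.6 -19.2] size [  8.2 102.1] 36.5 2411
```

>>> {"name": "send_rows", "arguments": {"commands": [[[0.47,-0.935,0,0,0,0],[0.47,-0.935,0,0,0,0],[0.47,-0.935,0,0,0,0],[0.47,-0.935,0,0,0,0],[0.47,-0.935,0,0,0,0],[0.47,-0.935,0,0,0,0],[0.47,-0.935,0,0,0,0],[0.47,-0.935,0,0,0,0]]]}}

```text
time_s: 27.32
eef_pos: [0.5606, 0.0517, 0.3675]
eef_rot: [-0.0, 1.0, 0.021, -0.002]
wrist_force: [0.1, -0.3, -1.4]
opening: 0.411
grasp_force: 60.1
```

>>> {"name": "send_rows", "arguments": {"commands": [[[0.47,-0.935,0,0,0,0],[0.47,-0.935,0,0,0,0],[0.47,-0.935,0,0,0,0],[0.47,-0.935,0,0,0,0],[0.47,-0.935,0,0,0,0],[0.47,-0.935,0,0,0,0],[0.47,-0.935,0,0,0,0],[0,0,0,0,0,0]]]}}

```text
time_s: 27.98
eef_pos: [0.6512, 0.255, 0.3666]
eef_rot: [-0.001, 1.0, 0.023, -0.001]
wrist_force: [-0.2, 0.0, 0.7]
opening: 0.417
grasp_force: 60.1
```

>>> {"name": "send_rows", "arguments": {"commands": [[[0,0,0.6,0,0,0],[0,0,0.6,0,0,0],[0,0,0,0,0,0],[0,0,0,0,0,0]]]}}

```text
time_s: 28.32
eef_pos: [0.6501, 0.2501, 0.3305]
eef_rot: [0.001, 1.0, 0.021, -0.003]
wrist_force: [-0.2, -0.7, 0.7]
opening: 0.419
grasp_force: 60.1
```

Run:
```python
from h import *
go([.652,.25,.0885],-1.528)
p=imaging.camera("wrist"); cv2.imwrite("pics/w8.png",p["image"]); find(p,"pot0",2,.004)
P=cloud(p).reshape(-1,3); P=P[~np.isnan(P[:,0])]
m=(abs(P[:,2]-.0665)<.003)&(abs(P[:,0]-.579)<.12)&(abs(P[:,1]-.246)<.045)
print(m.sum(), cv2.minAreaRect(P[m][:,:2].astype(np.float32)*1000)); find(p,"sleeve",1)
```

```text
t 28.32 shift units [8.000e-02 2.000e-03 2.898e+00] psi -1.5281 tilt 0.006 turn units -0.0 q6 1.725 open 0.419
pot0 0.88 [317. 267.] top z 0.1707 c [646.1 248.8] size [37.8 35.1] 3.4 5420
pot0 0.74 [435. 292.] top z 0.0885 c [589.3 162.9] size [12.8  9.8] 54.6 47
1497 ((601.4695434570312, 242.22805786132812), (185.0125732421875, 89.13253784179688), 2.4487321376800537)
sleeve 0.93 [440. 264.] top z 0.0865 c [600.1 148.7] size [35.8 49.7] 3.2 1347
```

View pics/w8.png

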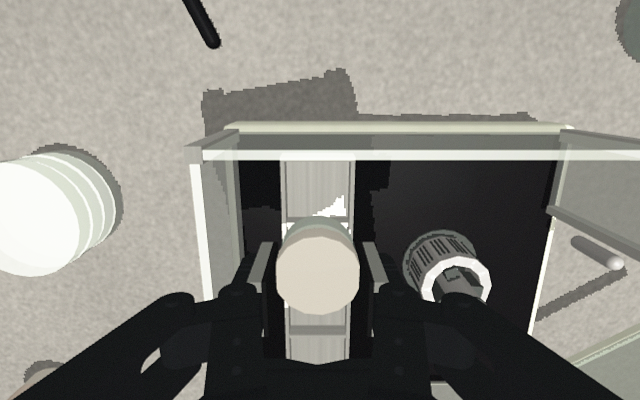

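Run:
```python
from h import *
p=imaging.camera("wrist")
P=cloud(p).reshape(-1,3); P=P[~np.isnan(P[:,0])]; P=P[(abs(P[:,2]-.0665)<.0025)]
d=P[:,:2]-[.579,.246]; c,s=np.cos(.044),np.sin(.044); x=c*d[:,0]+s*d[:,1]; y=-s*d[:,0]+c*d[:,1]
m=(abs(y)<.035)&(abs(x)<.112); x,y=x[m]*1000,y[m]*1000
h,e=np.histogram(y,bins=np.arange(-35,36,2)); print(dict(zip(e[:-1].tolist(),h.tolist())))
h,e=np.histogram(x[abs(y)<20],bins=np.arange(-20,112,2)); print({k:v for k,v in zip(e[:-1].tolist(),h.tolist()) if v})
```

```text
{-35: 0, -33: 0, -31: 0, -29: 0, -27: 235, -25: 296, -23: 9, -21: 9, -19: 4, -17: 6, -15: 6, -13: 8, -11: 5, -9: 5, -7: 5, -5: 6, -3: 5, -1: 5, 1: 4, 3: 5, 5: 6, 7: 5, 9: 5, 11: 4, 13: 4, 15: 5, 17: 4, 19: 7, 21: 96, 23: 320, 25: 109, 27: 0, 29: 0, 31: 0, 33: 0}
{48: 1, 50: 1, 96: 57}
```

>>> {"name": "send_rows", "arguments": {"commands": [[[0.1,0.03,0.8,0,0,0],[0,0,0.8,0,0,0],[0,0,0.6,0,0,0],[0,0,0.4,0,0,0],[0,0,0.2,0,0,0],[0,0,0,0,0,0],[0,0,0,0,0,0]]]}}

```text
time_s: 29.1
eef_pos: [0.6546, 0.2497, 0.2507]
eef_rot: [-0.0, 1.0, 0.021, 0.001]
wrist_force: [0.3, -0.3, -0.9]
opening: 0.411
grasp_force: 60.1
```

Run:
```python
from h import *
go([.653,.249,.0885],-1.528); print(status.get_obs()["wrist_force"])
p=imaging.camera("wrist"); find(p,"pot0",1,.004)
```

```text
t 29.1 shift units [-0.054  0.021  0.238] psi -1.5281 tilt 0.0014 turn units -0.0 q6 1.724 open 0.411
[ 0.33884585 -0.33651464 -0.85179047]
pot0 0.67 [318. 271.] top z 0.0909 c [651.5 248.4] size [38.3 35.4] 4.2 5475
```

>>> {"name": "send_rows", "arguments": {"commands": [[[-0.03,0.01,0.15,0,0,0],[0,0,0.11,0,0,0],[0,0,0,0,0,0],[0,0,0,0,0,0]]]}}

```text
time_s: 29.53
eef_pos: [0.6532, 0.2493, 0.2417]
eef_rot: [0.0, 1.0, 0.021, -0.0]
wrist_force: [0.4, 0.3, -0.5]
opening: 0.413
grasp_force: 60.3
```

>>> {"name": "send_rows", "arguments": {"commands": [[[0,0,0,0,0,0],[0,0,0,0,0,0],[0,0,0,0,0,0],[0,0,0,0,0,0],[0,0,-0.5,0,0,0],[0,0,-1,0,0,0],[0,0,-1,0,0,0],[0,0,-1,0,0,0]]], "jaw": 0.62}}

```text
time_s: 30.2
eef_pos: [0.653, 0.2496, 0.349]
eef_rot: [-0.0, 1.0, 0.022, 0.0]
wrist_force: [0.1, 0.4, 0.5]
opening: 0.622
grasp_force: 0.0
```

Run:
```python
from h import *
go([.438,-.279,.05],-1.528)
p=imaging.camera("wrist"); find(p,"pot0",2,.004); find(p,"sleeve",1);find(p,"cylinder",1)
p=imaging.camera("scene"); find(p,"pot0",5,.004)
```

```text
t 30.2 shift units [-7.92  17.3    4.787] psi -1.5278 tilt 0.0007 turn units 0.0 q6 1.723 open 0.622
pot0 0.55 [319. 198.] top z 0.0819 c [649.6 248.2] size [37.4 36.4] 2.8 2006
sleeve 0.93 [441. 255.] top z 0.0865 c [604.  144.5] size [49.2 26.5] 70.4 881
cylinder 0.76 [447. 287.] top z 0.1195 c [597.4 149.3] size [15.4 10.4] 83.4 340
pot0 0.57 [296. 267.] top z 0.0575 c [ 645.4 -215.6] size [36.5 38.4] 66.6 141
pot0 0.56 [255. 253.] top z 0.0329 c [ 554.6 -292.9] size [37.9 33.5] 13.9 108
pot0 0.47 [244. 221.] top z 0.0325 c [ 439.6 -279. ] size [36.8 36.5] 44.9 98
```

>>> {"name": "send_rows", "arguments": {"commands": [[[-0.44,0.96,-0.2,0,0,0],[-0.44,0.96,0,0,0,0],[-0.44,0.96,0,0,0,0],[-0.44,0.96,0,0,0,0],[-0.44,0.96,0,0,0,0],[-0.44,0.96,0,0,0,0],[-0.44,0.96,0,0,0,0],[-0.44,0.96,0,0,0,0]]], "jaw": 0.8}}

```text
time_s: 31.17
eef_pos: [0.5563, 0.0136, 0.3512]
eef_rot: [-0.0, 1.0, 0.022, -0.002]
wrist_force: [0.4, -0.4, 0.1]
opening: 0.8
grasp_force: 0.0
```

>>> {"name": "send_rows", "arguments": {"commands": [[[-0.44,0.96,0,0,0,0],[-0.44,0.96,0,0,0,0],[-0.44,0.96,0,0,0,0],[-0.44,0.96,0,0,0,0],[-0.44,0.96,0,0,0,0],[-0.44,0.96,0,0,0,0],[-0.44,0.96,0,0,0,0],[-0.44,0.96,0,0,0,0]]]}}

```text
time_s: 31.83
eef_pos: [0.4607, -0.221, 0.3514]
eef_rot: [-0.001, 1.0, 0.021, -0.001]
wrist_force: [1.1, -0.7, 0.3]
opening: 0.799
grasp_force: 0.0
```

>>> {"name": "send_rows", "arguments": {"commands": [[[-0.44,0.96,0.3,0,0,0],[-0.44,0.96,0.8,0,0,0],[0,0,1,0,0,0],[0,0,0,0,0,0],[0,0,0,0,0,0]]]}}

```text
time_s: 32.25
eef_pos: [0.437, -0.2779, 0.2874]
eef_rot: [-0.003, 1.0, 0.021, -0.002]
wrist_force: [-0.3, 0.3, -0.0]
opening: 0.796
grasp_force: 0.0
```

Run:
```python
from h import *
go([.439,-.279,.036],-1.528)
p=imaging.camera("wrist"); find(p,"pot0",3,.004)
```

```text
t 32.25 shift units [0.08  0.057 3.214] psi -1.529 tilt 0.007 turn units -0.01 q6 0.733 open 0.796
pot0 0.97 [353.  24.] top z 0.0319 c [ 546.6 -295.3] size [28.5 37.2] 2.0 2799
pot0 0.81 [320. 200.] top z 0.0319 c [ 437.7 -280. ] size [36.7 36.2] 23.1 2171
```

>>> {"name": "send_rows", "arguments": {"commands": [[[0.05,0.05,1,0,0,0],[0,0,1,0,0,0],[0,0,0.7,0,0,0],[0,0,0.35,0,0,0],[0,0,0.15,0,0,0],[0,0,0,0,0,0],[0,0,0,0,0,0]]]}}

```text
time_s: 32.93
eef_pos: [0.4405, -0.2805, 0.1953]
eef_rot: [0.001, 1.0, 0.022, 0.001]
wrist_force: [-0.2, -1.2, 0.5]
opening: 0.797
grasp_force: 0.0
```

>>> {"name": "send_rows", "arguments": {"commands": [[[0,0,0,0,0,0],[0,0,0,0,0,0],[0,0,0,0,0,0],[0,0,0,0,0,0],[0,0,0,0,0,0],[0,0,0,0,0,0]]], "jaw": 0}}

```text
time_s: 33.43
eef_pos: [0.4401, -0.2807, 0.1955]
eef_rot: [0.001, 1.0, 0.021, 0.001]
wrist_force: [-1.6, 1.7, 8.9]
opening: 0.406
grasp_force: 58.8
```

>>> {"name": "send_rows", "arguments": {"commands": [[[0,0,-0.3,0,0,0],[0,0,-1,0,0,0],[0,0,-1,0,0,0],[0,0,-1,0,0,0],[0,0,-1,0,0,0],[0,0,-1,0,0,0],[0,0,-0.7,0,0,0],[0,0,0,0,0,0]]]}}

```text
time_s: 34.1
eef_pos: [0.4406, -0.2811, 0.3801]
eef_rot: [0.004, 1.0, 0.021, 0.003]
wrist_force: [0.2, -1.1, 0.4]
opening: 0.405
grasp_force: 59.9
```

Run:
```python
from h import *
go([.5795+.001+.024,.246+.0011,.165],-1.528)
p=imaging.camera("wrist"); find(p,"pot0",3,.004)
```

```text
t 34.1 shift units [  6.2   -17.373   1.915] psi -1.528 tilt 0.0102 turn units 0.0 q6 0.733 open 0.405
pot0 0.87 [316. 266.] top z 0.2162 c [ 439.2 -283.7] size [37.7 34.8] 1.0 5169
pot0 0.8 [335.  50.] top z 0.032 c [ 550.9 -295.3] size [36.9 36.4] 2.3 1594
```

>>> {"name": "send_rows", "arguments": {"commands": [[[0.344,-0.965,0,0,0,0],[0.344,-0.965,0,0,0,0],[0.344,-0.965,0,0,0,0],[0.344,-0.965,0,0,0,0],[0.344,-0.965,0,0,0,0],[0.344,-0.965,0,0,0,0],[0.344,-0.965,0,0,0,0],[0.344,-0.965,0,0,0,0]]]}}

```text
time_s: 34.87
eef_pos: [0.5117, -0.0436, 0.3719]
eef_rot: [-0.001, 1.0, 0.021, -0.002]
wrist_force: [1.0, -0.7, -1.2]
opening: 0.41
grasp_force: 60.0
```

>>> {"name": "send_rows", "arguments": {"commands": [[[0.344,-0.965,0,0,0,0],[0.344,-0.965,0,0,0,0],[0.344,-0.965,0,0,0,0],[0.344,-0.965,0,0,0,0],[0.344,-0.965,0,0,0,0],[0.344,-0.965,0,0,0,0],[0.344,-0.965,0,0,0,0],[0.344,-0.965,0,0,0,0]]]}}

```text
time_s: 35.53
eef_pos: [0.5843, 0.1911, 0.3715]
eef_rot: [0.0, 1.0, 0.021, -0.002]
wrist_force: [0.6, -0.4, -1.0]
opening: 0.41
grasp_force: 60.0
```

>>> {"name": "send_rows", "arguments": {"commands": [[[0.344,-0.965,0,0,0,0],[0.344,-0.965,0,0,0,0],[0,0,0.6,0,0,0],[0,0,0.8,0,0,0],[0,0,0.8,0,0,0],[0,0,0.6,0,0,0],[0,0,0,0,0,0],[0,0,0,0,0,0]]]}}

```text
time_s: 36.2
eef_pos: [0.6018, 0.2481, 0.287]
eef_rot: [0.001, 1.0, 0.021, -0.003]
wrist_force: [0.9, 0.6, -0.3]
opening: 0.408
grasp_force: 60.1
```

Run:
```python
from h import *
go([.6045,.2471,.093],-1.528)
p=imaging.camera("wrist"); find(p,"pot0",3,.004)
```

```text
t 36.2 shift units [0.095 0.036 1.3  ] psi -1.5281 tilt 0.0057 turn units -0.0 q6 1.737 open 0.408
pot0 0.88 [317. 264.] top z 0.123 c [598.3 246.6] size [37.8 34.9] 2.8 5173
pot0 0.65 [323. 140.] top z 0.0818 c [649.5 248.3] size [37.  37.2] 4.8 4223
```

>>> {"name": "send_rows", "arguments": {"commands": [[[0.05,0.03,0.5,0,0,0],[0,0,0.4,0,0,0],[0,0,0.2,0,0,0],[0,0,0.1,0,0,0],[0,0,0,0,0,0],[0,0,0,0,0,0]]]}}

```text
time_s: 36.8
eef_pos: [0.6044, 0.2475, 0.2536]
eef_rot: [0.0, 1.0, 0.021, -0.0]
wrist_force: [-0.1, 0.2, -0.5]
opening: 0.411
grasp_force: 60.1
```

Run:
```python
from h import *
go([.6045,.2471,.093],-1.528); print(status.get_obs()["wrist_force"])
p=imaging.camera("wrist"); find(p,"pot0",3,.004)
```

```text
t 36.8 shift units [0.002 0.014 0.186] psi -1.528 tilt 0.0004 turn units -0.0 q6 1.735 open 0.411
[-0.1227886   0.23544973 -0.53629092]
pot0 0.67 [319. 263.] top z 0.0896 c [601.6 246.1] size [37.8 34.9] 1.7 5178
pot0 0.59 [321. 155.] top z 0.0818 c [649.5 248.1] size [37.5 37.2] 75.1 6146
```

>>> {"name": "send_rows", "arguments": {"commands": [[[-0.05,0,0.1,0,0,0],[0,0,0.09,0,0,0],[0,0,0,0,0,0],[0,0,0,0,0,0]]]}}

```text
time_s: 37.23
eef_pos: [0.6028, 0.2475, 0.2479]
eef_rot: [0.0, 1.0, 0.021, -0.0]
wrist_force: [-1.2, -0.0, -0.4]
opening: 0.408
grasp_force: 60.1
```

>>> {"name": "send_rows", "arguments": {"commands": [[[0,0,0,0,0,0],[0,0,0,0,0,0],[0,0,0,0,0,0],[0,0,0,0,0,0],[0,0,-0.5,0,0,0],[0,0,-1,0,0,0],[0,0,-1,0,0,0],[0,0,-1,0,0,0]]], "jaw": 0.62}}

```text
time_s: 37.9
eef_pos: [0.6027, 0.2474, 0.354]
eef_rot: [0.0, 1.0, 0.021, -0.0]
wrist_force: [1.2, 0.2, 0.5]
opening: 0.619
grasp_force: 0.0
```

Run:
```python
from h import *
go([.553,-.294,.05],-1.528)
p=imaging.camera("wrist"); find(p,"pot0",3,.004)
p=imaging.camera("scene"); find(p,"pot0",5,.004)
```

```text
t 37.9 shift units [-2.423 17.958  4.971] psi -1.528 tilt 0.0009 turn units -0.0 q6 1.736 open 0.619
pot0 0.92 [317. 129.] top z 0.082 c [649.2 247.8] size [35.8 37. ] 75.3 2213
pot0 0.72 [316. 199.] top z 0.0819 c [599.6 246.5] size [37.1 37.1] 5.8 1952
pot0 0.67 [455. 222.] top z 0.1194 c [593.3 148.9] size [17.4 17. ] 1.3 600
pot0 0.56 [441. 190.] top z 0.0827 c [606.2 244.1] size [32.7 52.3] 53.6 79
pot0 0.52 [255. 255.] top z 0.0327 c [ 553.9 -293.4] size [37.4 36.3] 38.0 107
pot0 0.26 [352. 194.] top z 0.1293 c [522.8  -0.9] size [  9.2 138.2] 37.1 96
pot0 0.24 [412. 203.] top z 0.0885 c [597.7 148. ] size [46.6 45.2] 46.5 70
```

>>> {"name": "send_rows", "arguments": {"commands": [[[-0.134,0.997,0,0,0,0],[-0.134,0.997,0,0,0,0],[-0.134,0.997,0,0,0,0],[-0.134,0.997,0,0,0,0],[-0.134,0.997,0,0,0,0],[-0.134,0.997,0,0,0,0],[-0.134,0.997,0,0,0,0],[-0.134,0.997,0,0,0,0]]], "jaw": 0.8}}

```text
time_s: 38.77
eef_pos: [0.5801, 0.0057, 0.3511]
eef_rot: [-0.0, 1.0, 0.021, -0.002]
wrist_force: [-0.2, -0.3, -0.0]
opening: 0.803
grasp_force: 0.0
```

>>> {"name": "send_rows", "arguments": {"commands": [[[-0.134,0.997,0,0,0,0],[-0.134,0.997,0,0,0,0],[-0.134,0.997,0,0,0,0],[-0.134,0.997,0,0,0,0],[-0.134,0.997,0,0,0,0],[-0.134,0.997,0,0,0,0],[-0.134,0.997,0,0,0,0],[-0.134,0.997,0,0,0,0]]]}}

```text
time_s: 39.43
eef_pos: [0.5583, -0.2346, 0.3511]
eef_rot: [-0.001, 1.0, 0.021, -0.001]
wrist_force: [0.6, 0.3, -0.1]
opening: 0.8
grasp_force: 0.0
```

>>> {"name": "send_rows", "arguments": {"commands": [[[-0.134,0.997,0.3,0,0,0],[-0.134,0.997,0.8,0,0,0],[0,0,1,0,0,0],[0,0,0,0,0,0],[0,0,0,0,0,0]]]}}

```text
time_s: 39.85
eef_pos: [0.5523, -0.2927, 0.2866]
eef_rot: [-0.003, 1.0, 0.021, -0.003]
wrist_force: [0.5, -0.2, 1.5]
opening: 0.8
grasp_force: 0.0
```

Run:
```python
from h import *
go([.553,-.295,.036],-1.528)
p=imaging.camera("wrist"); find(p,"pot0",3,.004)
p=imaging.camera("scene"); find(p,"pot0",5,.004)
```

```text
t 39.85 shift units [0.037 0.094 3.188] psi -1.5288 tilt 0.0079 turn units -0.01 q6 0.852 open 0.8
pot0 0.68 [322. 199.] top z 0.0319 c [ 551.5 -295.3] size [36.9 37.2] 89.1 2241
pot0 0.72 [439. 190.] top z 0.083 c [601.6 247.6] size [33.5 35.5] 61.4 77
pot0 0.68 [255. 254.] top z 0.0332 c [ 552.4 -293.2] size [34.5 34.9] 18.0 105
```

>>> {"name": "send_rows", "arguments": {"commands": [[[0,0.06,1,0,0,0],[0,0,1,0,0,0],[0,0,0.7,0,0,0],[0,0,0.35,0,0,0],[0,0,0.2,0,0,0],[0,0,0,0,0,0],[0,0,0,0,0,0]]]}}

```text
time_s: 40.63
eef_pos: [0.5545, -0.2955, 0.1941]
eef_rot: [0.001, 1.0, 0.022, 0.001]
wrist_force: [0.8, -0.3, 0.3]
opening: 0.801
grasp_force: 0.0
```

>>> {"name": "send_rows", "arguments": {"commands": [[[0,0,0,0,0,0],[0,0,0,0,0,0],[0,0,0,0,0,0],[0,0,0,0,0,0],[0,0,0,0,0,0],[0,0,0,0,0,0]]], "jaw": 0}}

```text
time_s: 41.13
eef_pos: [0.5544, -0.2958, 0.1946]
eef_rot: [0.001, 1.0, 0.021, 0.001]
wrist_force: [-0.2, 1.3, 5.3]
opening: 0.408
grasp_force: 59.1
```

>>> {"name": "send_rows", "arguments": {"commands": [[[0,0,-0.3,0,0,0],[0,0,-1,0,0,0],[0,0,-1,0,0,0],[0,0,-1,0,0,0],[0,0,-1,0,0,0],[0,0,-1,0,0,0],[0,0,-0.7,0,0,0],[0,0,0,0,0,0]]]}}

```text
time_s: 41.8
eef_pos: [0.5548, -0.2961, 0.38]
eef_rot: [0.004, 1.0, 0.021, 0.004]
wrist_force: [2.0, -0.2, 0.7]
opening: 0.405
grasp_force: 59.9
```

Run:
```python
from h import *
go([.5545,.2448,.165],-1.528)
p=imaging.camera("wrist"); find(p,"pot0",3,.004)
```

```text
t 41.8 shift units [  0.747 -18.029   1.876] psi -1.5279 tilt 0.0108 turn units 0.0 q6 0.849 open 0.405
pot0 0.64 [317. 260.] top z 0.217 c [ 553.3 -298.5] size [37.9 35.1] 2.2 5260
pot0 0.21 [ 13. 173.] top z 0.0918 c [558.5 -57.8] size [ 7.2 12.1] 73.6 90
```

>>> {"name": "send_rows", "arguments": {"commands": [[[0.05,-1,0,0,0,0],[0.05,-1,0,0,0,0],[0.05,-1,0,0,0,0],[0.05,-1,0,0,0,0],[0.05,-1,0,0,0,0],[0.05,-1,0,0,0,0],[0.05,-1,0,0,0,0],[0.05,-1,0,0,0,0]]]}}

```text
time_s: 42.57
eef_pos: [0.5546, -0.0535, 0.3708]
eef_rot: [-0.001, 1.0, 0.021, -0.002]
wrist_force: [1.4, 0.3, 0.2]
opening: 0.413
grasp_force: 60.0
```

>>> {"name": "send_rows", "arguments": {"commands": [[[0.05,-1,0,0,0,0],[0.05,-1,0,0,0,0],[0.05,-1,0,0,0,0],[0.05,-1,0,0,0,0],[0.05,-1,0,0,0,0],[0.05,-1,0,0,0,0],[0.05,-1,0,0,0,0],[0.05,-1,0,0,0,0]]]}}

```text
time_s: 43.23
eef_pos: [0.5563, 0.1866, 0.3707]
eef_rot: [0.0, 1.0, 0.021, -0.002]
wrist_force: [1.2, -0.3, 0.3]
opening: 0.41
grasp_force: 60.0
```

>>> {"name": "send_rows", "arguments": {"commands": [[[0.05,-1,0,0,0,0],[0.05,-1,0,0,0,0],[0,0,0.6,0,0,0],[0,0,0.8,0,0,0],[0,0,0.8,0,0,0],[0,0,0.6,0,0,0],[0,0,0,0,0,0],[0,0,0,0,0,0]]]}}

```text
time_s: 43.9
eef_pos: [0.5566, 0.2451, 0.2863]
eef_rot: [0.001, 1.0, 0.021, -0.003]
wrist_force: [-0.1, 0.1, 0.0]
opening: 0.409
grasp_force: 60.0
```

Run:
```python
from h import *
go([.554,.2448,.092],-1.528)
p=imaging.camera("wrist"); find(p,"pot0",3,.004)
```

```text
t 43.9 shift units [-0.08   0.005  1.309] psi -1.528 tilt 0.0053 turn units -0.0 q6 1.748 open 0.409
pot0 0.76 [317.  42.] top z 0.0819 c [649.4 248.3] size [37.1 37.2] 86.3 5356
pot0 0.76 [318. 264.] top z 0.1233 c [552.9 243.6] size [37.8 35.1] 2.6 5243
pot0 0.66 [314. 149.] top z 0.0818 c [599.9 246.4] size [37.  37.2] 64.3 4151
```

>>> {"name": "send_rows", "arguments": {"commands": [[[-0.14,0,0.5,0,0,0],[0,0,0.4,0,0,0],[0,0,0.2,0,0,0],[0,0,0.1,0,0,0],[0,0,0,0,0,0],[0,0,0,0,0,0]]]}}

```text
time_s: 44.5
eef_pos: [0.5536, 0.2452, 0.2529]
eef_rot: [0.0, 1.0, 0.021, 0.0]
wrist_force: [-0.2, -0.1, -0.3]
opening: 0.407
grasp_force: 60.1
```

Run:
```python
from h import *
go([.554,.2448,.092],-1.528); print(status.get_obs()["wrist_force"])
p=imaging.camera("wrist"); find(p,"pot0",3,.004)
```

```text
t 44.5 shift units [0.012 0.012 0.195] psi -1.5281 tilt 0.0 turn units -0.0 q6 1.749 open 0.407
[-0.21967148 -0.09943156 -0.30890814]
pot0 0.93 [318. 261.] top z 0.0899 c [551.  243.9] size [37.3 35. ] 2.1 5212
pot0 0.71 [317. 157.] top z 0.0818 c [599.8 246.4] size [37.2 37.2] 47.5 6224
pot0 0.7 [319.  31.] top z 0.0819 c [644.4 248. ] size [27.8 37.4] 2.4 6578
```

Aligned, so I'll lower, release and rise, then check the whole scene.

>>> {"name": "send_rows", "arguments": {"commands": [[[0,0,0.1,0,0,0],[0,0,0.1,0,0,0],[0,0,0,0,0,0],[0,0,0,0,0,0]]]}}

```text
time_s: 44.93
eef_pos: [0.5534, 0.2451, 0.2464]
eef_rot: [0.0, 1.0, 0.021, 0.0]
wrist_force: [0.4, 0.1, -0.3]
opening: 0.408
grasp_force: 60.0
```

>>> {"name": "send_rows", "arguments": {"commands": [[[0,0,0,0,0,0],[0,0,0,0,0,0],[0,0,0,0,0,0],[0,0,0,0,0,0],[0,0,-0.5,0,0,0],[0,0,-1,0,0,0],[0,0,-1,0,0,0],[0,0,-1,0,0,0]]], "jaw": 0.62}}

```text
time_s: 45.6
eef_pos: [0.5531, 0.2451, 0.3525]
eef_rot: [0.0, 1.0, 0.021, -0.001]
wrist_force: [1.6, 0.7, 0.8]
opening: 0.619
grasp_force: 0.0
```

Run:
```python
from h import *
p=imaging.camera("wrist"); find(p,"pot0",4,.004); find(p,"door",1)
p=imaging.camera("scene"); find(p,"pot0",5,.004); find(p,"door",1); find(p,"plug",2)
im=p["image"]; cv2.imwrite("pics/s9.png",im)
p=imaging.camera("top"); find(p,"pot0",6,.004); find(p,"door",1,.004)
```

```text
pot0 0.85 [316. 131.] top z 0.0819 c [599.4 246.5] size [37.1 36.8] 46.9 2291
pot0 0.82 [319. 195.] top z 0.0819 c [550.8 243.5] size [36.8 36.4] 18.8 1931
pot0 0.62 [318.  54.] top z 0.0819 c [649.2 247.9] size [36.  37.4] 75.1 2725
door 0.8 [600. 279.] top z 0.1279 c [487.9  42.2] size [11.1 39.9] 34.8 907
pot0 0.66 [433. 183.] top z 0.0829 c [551.8 246.2] size [33.6 37.8] 71.0 75
pot0 0.62 [443. 191.] top z 0.0831 c [604.9 247.1] size [28.8 33.8] 31.2 63
door 0.59 [354. 195.] top z 0.1294 c [524.6  -3.9] size [  9.1 136.1] 36.5 116
plug 0.64 [208. 234.] top z 0.0509 c [ 449.1 -386.3] size [19.8 17.3] 21.9 37
plug 0.56 [413. 203.] top z 0.0876 c [599.4 145.3] size [45.8 38.4] 40.2 82
pot0 0.57 [197. 188.] top z 0.0811 c [548.6 243.8] size [35.3 35.3] 57.0 102
pot0 0.5 [196. 155.] top z 0.0822 c [646.1 247.6] size [32.5 31.8] 65.0 70
door 0.89 [282. 191.] top z 0.1286 c [517.7   1.2] size [  7.9 139.5] 36.6 114
```

View pics/s9.png

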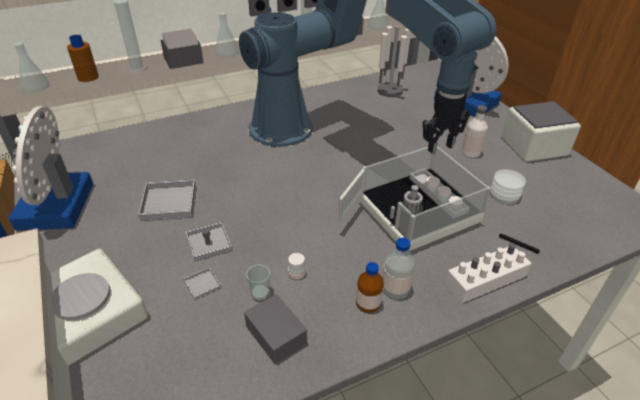

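>>> {"name": "send_rows", "arguments": {"commands": [[[-0.24,0.97,0,0,0,0],[-0.24,0.97,0,0,0,0],[-0.24,0.97,0,0,0,0],[-0.24,0.97,0,0,0,0],[-0.24,0.97,0,0,0,0],[-0.24,0.97,0,0,0,0],[-0.24,0.97,0,0,0,0],[-0.24,0.97,0,0,0,0]]], "jaw": 0}}

```text
time_s: 46.77
eef_pos: [0.5052, 0.0088, 0.351]
eef_rot: [-0.0, 1.0, 0.021, -0.0]
wrist_force: [0.4, -1.2, 0.4]
opening: -0.002
grasp_force: 0.0
```

>>> {"name": "send_rows", "arguments": {"commands": [[[-0.24,0.97,0,0,0,0],[-0.24,0.97,0,0,0,0],[0,0,0,0,0,0],[0,0,0,0,0,0]]]}}

```text
time_s: 47.1
eef_pos: [0.4937, -0.0499, 0.3512]
eef_rot: [-0.0, 1.0, 0.02, -0.0]
wrist_force: [0.0, -0.2, 0.4]
opening: 0.002
grasp_force: 0.0
```

```bash
cat > d.py <<'E'
from h import *
o=status.get_obs(); c,s=np.cos(.044),np.sin(.044); d=o["eef_pos"][:2]-[.5827,.1785]
x,y=c*d[0]+s*d[1],-s*d[0]+c*d[1]; print("tool in shaker mm",np.round([x*1000,y*1000]),"rel hinge",np.round([x*1000+112.5,y*1000+112.5]),"F",np.round(o["wrist_force"],1),"z",o["eef_pos"][2].round(4))
for n in ("wrist","scene"):
    p=imaging.camera(n); P=cloud(p)
    for r in models.regions_of(p,"door")[:1]:
        Q=P[r["region"]]; Q=Q[~np.isnan(Q[:,0])]; Q=Q[abs(Q[:,2]-.128)<.006]
        if len(Q)>8:
            ln=cv2.fitLine(Q[:,:2].astype(np.float32),cv2.DIST_HUBER,0,.01,.01).ravel(); print(n,r["confidence"],len(Q),"theta",.044-np.arctan(ln[1]/ln[0]),"mid",ln[2:])
E
python3 d.py
```

```text
tool in shaker mm [ -99. -224.] rel hinge [  14. -112.] F [ 0.  -0.2  0.4] z 0.3512
wrist 0.83 3040 theta 0.9777119 mid [ 0.522431   -0.00493656]
scene 0.84 127 theta 0.97274315 mid [ 0.52436703 -0.00240246]
```

>>> {"name": "send_rows", "arguments": {"commands": [[[0,0,1,0,0,0],[0,0,1,0,0,0],[0,0,0.8,0,0,0],[0,0,0.3,0,0,0],[0,0,0,0,0,0],[0,0,0,0,0,0]]]}}

```text
time_s: 47.8
eef_pos: [0.4943, -0.0481, 0.2589]
eef_rot: [-0.0, 1.0, 0.022, -0.0]
wrist_force: [-0.1, 0.5, 0.4]
opening: 0.001
grasp_force: 0.0
```

>>> {"name": "send_rows", "arguments": {"commands": [[[0.44,-0.32,0,0,0,0],[0.43,-0.31,0,0,0,0],[0.36,-0.23,0,0,0,0],[0.36,-0.23,0,0,0,0],[0.35,-0.24,0,0,0,0],[0,0,0,0,0,0],[0,0,0,0,0,0]]]}}

```text
time_s: 48.38
eef_pos: [0.5512, -0.0061, 0.2603]
eef_rot: [0.0, 1.0, 0.022, 0.001]
wrist_force: [0.1, -1.1, 0.6]
opening: -0.0
grasp_force: 0.0
```

```bash
python3 d.py
```

```text
tool in shaker mm [ -40. -183.] rel hinge [ 73. -70.] F [ 0.1 -1.1  0.6] z 0.2603
scene 0.63 26 theta 0.4587109 mid [0.5823646  0.00709571]
```

>>> {"name": "send_rows", "arguments": {"commands": [[[0.2,-0.27,0,0,0,0],[0.2,-0.27,0,0,0,0],[0.2,-0.26,0,0,0,0],[0.13,-0.2,0,0,0,0],[0.1,-0.2,0,0,0,0],[0,0,0,0,0,0],[0,0,0,0,0,0]]]}}

```text
time_s: 49.17
eef_pos: [0.574, 0.0313, 0.2586]
eef_rot: [-0.0, 1.0, 0.022, 0.0]
wrist_force: [0.1, 0.4, 0.0]
opening: -0.001
grasp_force: 0.2
```

```bash
python3 d.py
```

```text
tool in shaker mm [ -15. -147.] rel hinge [ 97. -34.] F [0.1 0.4 0. ] z 0.2586
wrist 0.74 3208 theta 0.08425776 mid [0.6042183  0.05438829]
scene 0.78 50 theta 0.10072989 mid [0.5995551 0.0560649]
```

>>> {"name": "send_rows", "arguments": {"commands": [[[0,-0.1,0,0,0,0],[0,-0.1,0,0,0,0],[0,0,0,0,0,0],[0,0,0,0,0,0]]]}}

```text
time_s: 49.7
eef_pos: [0.5739, 0.0352, 0.2595]
eef_rot: [0.002, 1.0, 0.021, 0.001]
wrist_force: [-1.2, -7.9, 4.1]
opening: -0.001
grasp_force: 4.2
```

>>> {"name": "send_rows", "arguments": {"commands": [[[0,-0.06,0,0,0,0],[0,-0.06,0,0,0,0],[0,0,0,0,0,0],[0,0,0,0,0,0]]]}}

```text
time_s: 50.03
eef_pos: [0.5738, 0.0398, 0.2595]
eef_rot: [0.0, 1.0, 0.021, 0.001]
wrist_force: [0.4, -3.1, 5.7]
opening: 0.0
grasp_force: 2.9
```

```bash
python3 d.py
```

```text
tool in shaker mm [ -15. -138.] rel hinge [ 98. -26.] F [ 0.4 -3.1  5.7] z 0.2595
wrist 0.76 3308 theta 0.019239286 mid [0.60353345 0.06194777]
scene 0.81 51 theta 0.014030283 mid [0.60372627 0.06428916]
```

>>> {"name": "send_rows", "arguments": {"commands": [[[0,-0.08,0,0,0,0],[0,-0.06,0,0,0,0],[0,0,0,0,0,0],[0,0,0,0,0,0]]]}}

```text
time_s: 50.57
eef_pos: [0.5738, 0.0432, 0.2595]
eef_rot: [0.001, 1.0, 0.021, 0.001]
wrist_force: [0.5, -9.1, 5.7]
opening: -0.0
grasp_force: 4.8
```

>>> {"name": "send_rows", "arguments": {"commands": [[[0,0.3,0,0,0,0],[0,0.8,0,0,0,0],[0,1,0,0,0,0],[0,1,-0.5,0,0,0],[0,0,-1,0,0,0],[0,0,-1,0,0,0],[0,0,-1,0,0,0],[0,0,0,0,0,0]]]}}

```text
time_s: 51.23
eef_pos: [0.5786, -0.049, 0.3697]
eef_rot: [0.001, 1.0, 0.021, 0.004]
wrist_force: [0.7, 0.4, 1.8]
opening: 0.0
grasp_force: 0.0
```

```bash
python3 d.py
python3 - <<'E'
from h import *
p=imaging.camera("wrist"); f=shaker_fit(cloud(p)); print(f[0]); find(p,"pot0",4,.004); find(p,"cylinder",1,.004)
p=imaging.camera("top"); find(p,"pot0",4,.004)
p=imaging.camera("scene"); find(p,"pot0",4,.004); find(p,"cylinder",2,.004); find(p,"plug",2)
cv2.imwrite("pics/s10.png",cv2.resize(p["image"][120:300,180:520],None,fx=2.3,fy=2.3,interpolation=cv2.INTER_CUBIC))
E
```

```text
tool in shaker mm [ -14. -227.] rel hinge [  98. -115.] F [0.7 0.4 1.8] z 0.3697
wrist 0.77 2909 theta 0.006839879 mid [0.58389884 0.06332698]
scene 0.83 138 theta 0.008167252 mid [0.5780421  0.06547336]
[0.5836174  0.17614456 0.04223051]
cylinder 0.93 [ 28. 161.] top z 0.1196 c [592.3 145.8] size [14.8 18.3] 71.9 601
pot0 0.6 [198. 172.] top z 0.0809 c [598.5 246.3] size [35.3 32.8] 33.0 99
pot0 0.59 [197. 156.] top z 0.0819 c [648.4 248.5] size [36.3 33.3] 32.4 69
pot0 0.66 [371. 290.] top z 0.1299 c [ 801.2 -101.3] size [25.4 25.2] 1.5 101
pot0 0.54 [436. 184.] top z 0.0833 c [553.9 245.7] size [35.8 35.4] 13.5 72
pot0 0.45 [442. 192.] top z 0.083 c [601.7 247.7] size [34.5 42.3] 38.9 78
cylinder 0.36 [210. 234.] top z 0.0496 c [ 450.3 -387.3] size [16.6 22.7] 54.4 31
plug 0.49 [209. 232.] top z 0.0496 c [ 451.4 -386.4] size [16.8 16.9] 32.1 32
```

View pics/s10.png

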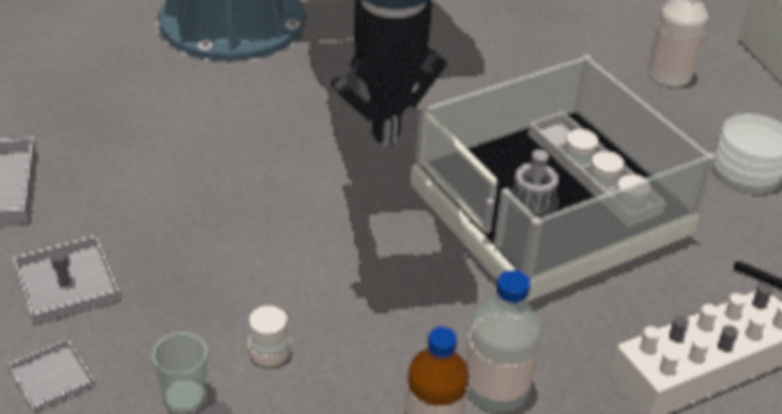

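```bash
python3 -c "
from bench import ctrl
print(ctrl.hand_in())"
```

```text
the job is handed in; nothing more can be done
None
```

The job is handed in at about 51 s: plug in the 100 mm dish, cylinder seated and clamped in the chuck, all three pots that were present upright in their own tray pockets, and the door shut past its catch last; the sleeve's final angle was only inferred (about 2.9 rad, from its outline in the images and the turning effort), not read directly.

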